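Close and clip down the storage box on the bedroom shelf

ROBOT

A 6-joint arm with a two-finger parallel gripper is mounted at the origin on the work surface. World frame = base frame: x ahead of the robot, y to its left, z up, the work surface at z = 0. Lengths are in m, angles in rad, forces in N, time in s.
With the tool pointing down it reaches from about 0.25 to 0.775 m from the base axis. Payload 8.9 kg.
Tool frame: the origin (TCP) lies on the centre line of the jaws, within the pads' length; the fingertips stand 19 mm ahead of it and the grasp point (between the pads) is the TCP; x points along the fingers, y is the direction in which the jaws open and shut, and the axes are right-handed (so a half turn about x gives the same grasp; the last joint's range is limited). The gripper opens to 85 mm and grips with 20 to 120 N. Pads are 22 mm wide; open, the fingers measure 114 mm over their backs; the gripper's body (76 mm by 85 mm) begins 54 mm behind the grasp point. The pads swing forward as they close: fully open they stand 13 mm farther back than shut.
Start: joints at [-1.385, 0.291, -0.153, 1.127, 0, 1.431], TCP at [0.168, -0.498, 0.25] pointing down, gripper open.
Joint ranges: [-2.52, 2.52], [-0.91, 1.74], [-1.3, 1.37], [-1.96, 2.02], [-1.52, 1.47], [-3.14, 3.14]. Speed limits (rad/s): [2.22, 2.22, 2.79, 3.14, 3.14, 3.14].

INTERFACE

Orientations are given as [roll, pitch, yaw] about the fixed x, y, z axes, in that order (R = Rz(yaw) Ry(pitch) Rx(roll)).
In Python, from station import robot gives the robot as it stands.
- The arm moves only by the tool servo_tool, never from a script. Its argument "plan" is a list of rows, each a list of 3 entries, a list of its own where there are three numbers: the gripper command: -1 is shut, 1 is fully open, values between are in proportion, then the shift along the tool's x, y, z in cm, then the turn, a rotation vector about the tool's x, y, z in rad. In form: [[fingers, [tx, ty, tz], [ax, ay, az]], ...]. A call has exactly 5 rows; each row is the pose to reach, as a shift and turn from the pose commanded when the call began, along the tool's axes at that moment; what a row does not reach only later rows make up. A row lasts 1/12 s, in which the tool goes at most 41.7 mm and 7.16 degrees, less where a joint would pass 70% of its speed; a pose out of reach is approached as far as the arm can. A call with a gripper value outside its range is refused whole. The fingers move at their own pace and stop on an object; the grip force is fixed at half the most. Time passes only in rows, so rows that repeat a pose let the fingers close, or fill a call up. It gives the time, the measured TCP pose, the force and the opening at its end, in the units of the state.
- robot.get_obs(): the state, without advancing time (a new reading comes with each control period).
- robot.grab_frame(name): name is "scene" or "top" or "wrist"; returns a dict with "frame" (384x512x3 uint8, blue, green, red), "z_map" (384x512 float32, m along the optical axis (not along the pixel's ray), 0 where there is no reading), "mtx" (3x3 intrinsics, pixels), "rvec" (rotation vector, rad) and "tvec" (3), from world to camera coordinates, as OpenCV has them. Camera axes: x right, y down, z forward; pixel columns grow to the right and rows downward; lengths in m; the calibration is good to about 2 mm. The wrist camera is an equidistant fisheye: a pixel r from the principal point sees the ray r / f radians off the axis. A picture is of the moment at which its call begins.
- robot.job_done(): hands the job in, once; it reports no verdict.
The state is a dict: "t": time; "joints": joint angles; "joint_vel": joint speeds; "joint_efforts": joint torques, N m; "tool_pos": TCP position; "tool_rot": TCP orientation; "wrist_force": force on the tool from outside, world axes, zero at the start; "wrist_torque": the same for the moment, N m; "gripper_width": opening from 0.0 (shut) to 1.0 (fully open).
Only numpy, scipy, OpenCV 4.12 (cv2) and the standard library are available. Lean on these libraries where they do the work, as an engineer would, in place of code of your own. Each camera call takes 0.05 s, during which the arm holds its last target.

TASK

Press the storage box's lid down fully home, then fold its three clip flaps down around the lid rim one at a time, pushing each one in until it snaps home. Go by feel and gently: never push on the box, lid or clips with more than 22 N, and leave the other things on the shelf where they are.

Things in the scene. Friction and masses are not known exactly. Their poses are not given: they have to be found in the camera images.
- clip_box: Grey plastic storage box, 160 (its x) x 220 (its y) x 96 mm high, 4 mm walls, screwed down to the shelf. Origin at the centre of its underside, on the shelf surface; z up; +x points from the lid's hinge side to the front-clip side.
- lid (a joint): Opening angle of the white flat lid (168 x 232 x 10 mm), hinged along the box's -x top edge (axis parallel to the box's y, at box x = -84 mm, z = 100 mm). 0 = fully shut, grows as it opens; starts ajar at 0.12 to 0.30 rad. Stays where left; takes 6 N down at lid_press to move, over the last 2 mm a rubber seal adds 8 N per mm; hard stop at 0. Fully home means below 0.015 rad.
- lid_press (a point): Point on the middle of the lid's top face, 18 mm in from the edge opposite the hinge (150 mm from the hinge axis): the place to press it down. With the lid shut it lies at box x = +66, y = 0, z = 110.5 mm.
- clip_front (a joint): White clip flap at the middle of the box's +x side (the side opposite the lid hinge), hinged on the lid's edge: 64 mm wide, 42 mm from axis to tip, 4 mm thick. 0 = folded down along the box wall, hooked; 1.57 = sticking straight out; starts at 1.25 to 1.75. Stays where left. The last stretch meets a sprung catch (see its tip). Snapped home it rests at 0.01 to 0.27, differing by clip; not snapped, it springs back to 0.29 to 0.55.
- clip_front_hinge (a point): Centre of this clip's hinge axis (horizontal, along the flap's width). Lid shut: box x = +90, y = 0, z = 104 mm; outward is the box's +x. The plate's outer face lies 2 mm outside the axis when folded. If the clip is folded before the lid is home it does not hook, and keeps the lid from shutting.
- clip_front_tip (a point): Middle of the free edge; folded, about 42 mm below the hinge (z = 62 mm). Pushing it to the wall takes 1 N, from the catch (met at 0.29 to 0.55 rad) 4 N, then over the last 2 to 3 mm, on a rubber seat (5 N per mm), 10 to 16 N, where it snaps in; pushed on, the seat just gets harder. How far out catch and seat stand differs by up to 7 mm between clips, unseen: feel for it.
- clip_left (a joint): White clip flap at the box's +y side, hinged on the lid's edge: 64 mm wide, 42 mm from axis to tip, 4 mm thick. 0 = folded down along the box wall, hooked; 1.57 = sticking straight out; starts at 1.25 to 1.75. Stays where left. The last stretch meets a sprung catch (see its tip). Snapped home it rests at 0.01 to 0.27, differing by clip; not snapped, it springs back to 0.29 to 0.55.
- clip_left_hinge (a point): Centre of this clip's hinge axis (horizontal, along the flap's width). Lid shut: box x = +5, y = +120, z = 104 mm; outward is the box's +y. The plate's outer face lies 2 mm outside the axis when folded. If the clip is folded before the lid is home it does not hook, and keeps the lid from shutting.
- clip_left_tip (a point): Middle of the free edge; folded, about 42 mm below the hinge (z = 62 mm). Pushing it to the wall takes 1 N, from the catch (met at 0.29 to 0.55 rad) 4 N, then over the last 2 to 3 mm, on a rubber seat (5 N per mm), 10 to 16 N, where it snaps in; pushed on, the seat just gets harder. How far out catch and seat stand differs by up to 7 mm between clips, unseen: feel for it.
- clip_right (a joint): White clip flap at the box's -y side, hinged on the lid's edge: 64 mm wide, 42 mm from axis to tip, 4 mm thick. 0 = folded down along the box wall, hooked; 1.57 = sticking straight out; starts at 1.25 to 1.75. Stays where left. The last stretch meets a sprung catch (see its tip). Snapped home it rests at 0.01 to 0.27, differing by clip; not snapped, it springs back to 0.29 to 0.55.
- clip_right_hinge (a point): Centre of this clip's hinge axis (horizontal, along the flap's width). Lid shut: box x = +5, y = -120, z = 104 mm; outward is the box's -y. The plate's outer face lies 2 mm outside the axis when folded. If the clip is folded before the lid is home it does not hook, and keeps the lid from shutting.
- clip_right_tip (a point): Middle of the free edge; folded, about 42 mm below the hinge (z = 62 mm). Pushing it to the wall takes 1 N, from the catch (met at 0.29 to 0.55 rad) 4 N, then over the last 2 to 3 mm, on a rubber seat (5 N per mm), 10 to 16 N, where it snaps in; pushed on, the seat just gets harder. How far out catch and seat stand differs by up to 7 mm between clips, unseen: feel for it.
- lantern: Bystander, to be left where it is: green plastic lantern, 90 mm across, 155 mm high, near a box corner (between the front and right clips). Origin at its underside.
- jar: Bystander, to be left where it is: glass jar with screw-top lid, 60 mm across, 85 mm high, near a box corner (between the front and left clips). Origin at its underside.
- spoon: Bystander, to be left where it is: steel spoon, 150 mm, lying on the shelf before the front clip (lower than 25 mm). Origin at its underside.
- comb: Bystander, to be left where it is: white plastic comb, 150 x 34 x 5 mm, lying on the shelf beside the left clip. Origin at its underside.
- cup: Bystander, to be left where it is: white mug, 76 mm across, 85 mm high. Origin at its underside.

How it is judged:
On the way, in this order (a step that is already met when the one before it is completed fails the run):
1. the lid is pressed fully home (value of joint lid below 0.015 rad), for 0.2 s.
2. a first clip has snapped home (value of joint lid below 0.015 rad and value of joint any of clip_front, clip_left, clip_right below 0.28 rad), for 0.2 s.
3. a second clip has snapped home (value of joint lid below 0.015 rad and (value of joint each of clip_front, clip_left below 0.28 rad or value of joint each of clip_front, clip_right below 0.28 rad or value of joint each of clip_left, clip_right below 0.28 rad)), for 0.2 s.
4. the third clip has snapped home (value of joint lid below 0.015 rad and value of joint each of clip_front, clip_left, clip_right below 0.28 rad), for 0.2 s.
At the end, for the whole second after the job is handed in: The lid is shut (below 0.015 rad) and all three clips are folded down and snapped home (each below 0.28 rad) and at rest (all of step 4 and velocity of joint each of clip_front, clip_left, clip_right below 0.05 rad/s); the robot touches nothing.
It fails at once if the box, its lid or a clip is pushed with more than 22 N (contact force between any of the fingers, the arm and clip_box above 22 N).
It fails at once if one of the other things on the shelf is moved by more than 20 mm (distance of any of lantern, jar, spoon, comb, cup from where it was at the start of the episode above 0.02 m).
It also fails if it takes over 59 s, if anything falls off the work surface, if the arm or the gripper's body presses on something with over 40 N, if the wrist force passes 120 N, or if a joint passes its speed limit or range.

## Working session

There is one attempt and no reset: what is moved stays moved. The work goes in short steps, Python scripts to look and compute and a tool call to move; the robot and the scene stay as the last step left them, time stands still between calls to the robot, and variables do not carry over. Pictures are saved under pics/ and viewed, and the job is handed in when it is done.

Besides the shell and the picture viewer there is one more tool, called after "Request:" in YAML: its name, and indented under it one key for each argument. servo_tool: Moves the arm, as the interface text tells. Its arguments: {"type":"object","properties":{"plan":{"type":"array"}},"required":["plan"]}

```bash
ls; mkdir -p pics
cat > h.py <<'E'
import numpy as np,cv2
from station import robot
from scipy.spatial.transform import Rotation as R
def grab(n,save=None):
    f=robot.grab_frame(n)
    if save: cv2.imwrite('pics/'+save,f['frame'])
    return f
def world(f):
    K=f['mtx'];z=f['z_map'];v,u=np.indices(z.shape)
    p=np.stack([(u-K[0,2])/K[0,0]*z,(v-K[1,2])/K[1,1]*z,z],-1)
    Rm=cv2.Rodrigues(np.array(f['rvec'],float))[0];t=np.array(f['tvec'],float).ravel()
    return (p-t)@Rm
E
python3 - <<'E'
from h import *
import pickle
for n in['scene','top','wrist']:
    f=grab(n,n+'0.png'); pickle.dump(f,open(n+'0.pkl','wb'))
print(robot.get_obs())
E
```

```text
pics
{'t': 0.15, 'joints': array([-1.38529255e+00,  2.91149669e-01, -1.53912214e-01,  1.12668923e+00,
        2.97670307e-05,  1.43151972e+00]), 'joint_vel': array([ 0.00034624, -0.00392673,  0.00199019,  0.00045326,  0.00196707,
       -0.00080345]), 'joint_efforts': array([ 1.21957859e-03, -5.37371063e+01,  3.31519246e+01,  1.15427197e-02,
       -2.09960126e-04, -9.66056547e-06]), 'tool_pos': array([ 0.16749804, -0.4972589 ,  0.24988005]), 'tool_rot': array([-1.74123936,  1.56984107,  1.72513366]), 'wrist_force': array([0.06144944, 0.81057487, 0.38512576]), 'wrist_torque': array([ 0.01498515, -0.0394969 ,  0.00146058]), 'gripper_width': 1.0009964566488483}
```

View pics/scene0.png

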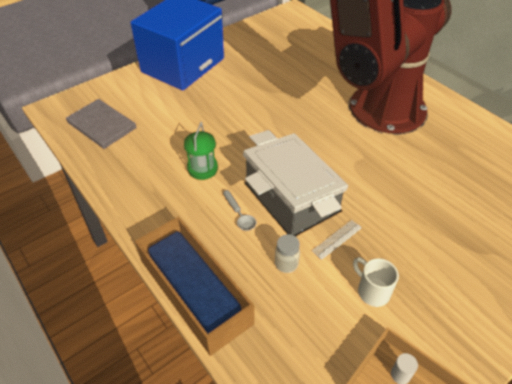

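View pics/top0.png

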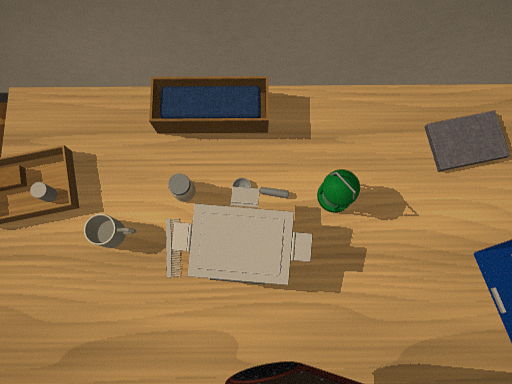

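The scene view shows the box at centre with the lid ajar and the lantern, spoon, jar, comb and mug around it. In the top view the lid spans about (188-294, 205-284). Its front flap is at (245,197), the left one at (181,237) and the right one at (302,247). Next I measure poses from the depth.

Run:
```python
from h import *
import pickle
f=pickle.load(open('top0.pkl','rb')); W=world(f); im=f['frame'].astype(int)
print('tvec cam pos', -cv2.Rodrigues(np.array(f['rvec'],float))[0].T@np.array(f['tvec'],float).ravel())
for (u,v) in [(240,245),(245,197),(181,237),(302,247),(195,211),(288,217),(195,272),(284,278),(100,300),(181,183),(340,190),(103,230)]: print((u,v),W[v,u].round(3))
z=W[...,2]; m=(z>0.085)&(z<0.2)&(np.hypot(W[...,0]-W[245,240,0],W[...,1]-W[245,240,1])<0.2)
m=m.astype(np.uint8); n,l,s,c=cv2.connectedComponentsWithStats(m)
for i in range(1,n):
    if s[i,4]>20: print(i,s[i],W[l==i].mean(0).round(3))
i=l[245,240]; P=W[l==i]
# lid core: open to remove flaps
core=cv2.morphologyEx((l==i).astype(np.uint8),cv2.MORPH_OPEN,np.ones((41,41)))
Q=W[core>0]
A=np.c_[Q[:,:2],np.ones(len(Q))]; w,*_=np.linalg.lstsq(A,Q[:,2],rcond=None)
r=Q[:,2]-A@w; k=abs(r)<0.004; w,*_=np.linalg.lstsq(A[k],Q[k,2],rcond=None)
print('plane',w,'std',(Q[k,2]-A[k]@w).std(),'tilt',np.arctan(np.hypot(*w[:2])),'dir',np.arctan2(w[1],w[0]))
rect=cv2.minAreaRect(Q[:,:2].astype(np.float32)); print(rect); print(cv2.boxPoints(rect))
for n_,mm in [('lidflap',(l==i)&(core==0))]:
    n2,l2,s2,c2=cv2.connectedComponentsWithStats(mm.astype(np.uint8))
    for j in range(1,n2):
        if s2[j,4]>60:
            X=W[l2==j]; print(s2[j],X.mean(0).round(3),X.min(0).round(3),X.max(0).round(3))
cv2.imwrite('pics/m.png',np.hstack([m*255//1,core*255]))
```

```text
tvec cam pos [0.40195311 0.06062358 1.10520073]
(240, 245) [0.493 0.099 0.121]
(245, 197) [0.604 0.088 0.129]
(181, 237) [0.513 0.237 0.114]
(302, 247) [ 0.488 -0.043  0.116]
(195, 211) [0.571 0.203 0.13 ]
(288, 217) [ 0.557 -0.012  0.125]
(195, 272) [0.433 0.203 0.109]
(284, 278) [ 0.418 -0.001  0.112]
(100, 300) [ 0.368  0.456 -0.001]
(181, 183) [0.648 0.245 0.089]
(340, 190) [ 0.618 -0.133  0.131]
(103, 230) [0.544 0.457 0.008]
2 [ 172  186  140   99 9042] [0.503 0.097 0.12 ]
plane [ 0.10718197 -0.00701733  0.06939987] std 0.0017413883441183622 tilt 0.10700119880678526 dir -0.06537789627259247
((0.5230571627616882, 0.09274961054325104), (0.09253422170877457, 0.09247361868619919), 89.6507339477539)
[[0.47653916 0.04676521]
 [0.5690111  0.04620151]
 [0.5695752  0.13873401]
 [0.47710323 0.13929771]]
[ 172  186  140   99 7361] [0.498 0.098 0.119] [ 0.405 -0.064  0.097] [0.631 0.259 0.134]
```

View pics/wrist0.png

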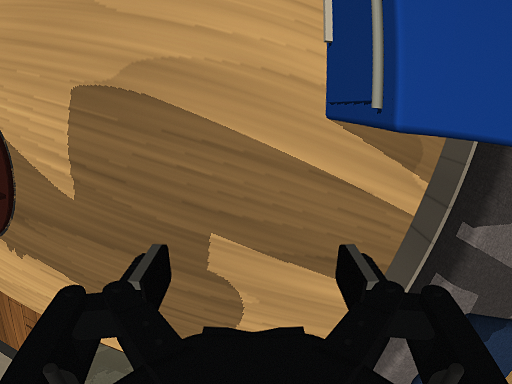

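Run:
```python
from h import *
import pickle
f=pickle.load(open('top0.pkl','rb')); W=world(f)
z=W[...,2]; m=((z>0.085)&(z<0.2)&(np.hypot(W[...,0]-.493,W[...,1]-.099)<0.2)).astype(np.uint8)
m=cv2.morphologyEx(m,cv2.MORPH_CLOSE,np.ones((5,5)))
core=cv2.morphologyEx(m,cv2.MORPH_OPEN,cv2.getStructuringElement(cv2.MORPH_ELLIPSE,(41,41)))
cs,_=cv2.findContours(core,0,1); c=max(cs,key=cv2.contourArea)
rect=cv2.minAreaRect(c); print(rect)
Q=W[(core>0)&(z>.08)]
w=None;k=np.ones(len(Q),bool)
A=np.c_[Q[:,:2],np.ones(len(Q))]
for _ in range(5):
    w,*_=np.linalg.lstsq(A[k],Q[k,2],rcond=None); k=abs(Q[:,2]-A@w)<0.004
print('plane',w,'tilt',np.arctan(np.hypot(*w[:2])),'dir',np.arctan2(w[1],w[0]),k.mean())
# corners by ray onto plane
K=f['mtx'];Rm=cv2.Rodrigues(np.array(f['rvec'],float))[0];t=np.array(f['tvec'],float).ravel();C=-Rm.T@t
def cast(u,v):
    d=Rm.T@np.array([(u-K[0,2])/K[0,0],(v-K[1,2])/K[1,1],1]); s=(w[2]+w[:2]@C[:2]-C[2])/(d[2]-w[:2]@d[:2]); return C+s*d
B=np.array([cast(*p) for p in cv2.boxPoints(rect)]); print(B.round(4))
print([np.linalg.norm(B[i]-B[i-1]).round(4) for i in range(4)])
o=f['frame'].copy(); cv2.drawContours(o,[c],-1,(0,0,255),1); cv2.drawContours(o,[cv2.boxPoints(rect).astype(int)],-1,(255,0,0),1)
fl=cv2.morphologyEx(m&(1-cv2.dilate(core,np.ones((3,3)))),cv2.MORPH_OPEN,np.ones((4,4)))
n,l,s,_=cv2.connectedComponentsWithStats(fl)
for j in range(1,n):
    if s[j,4]>40:
        X=W[l==j]; X=X[X[:,2]>.09]; print(s[j],X.mean(0).round(4),X.min(0).round(3),X.max(0).round(3)); o[l==j]=(0,255,0)
cv2.imwrite('pics/seg.png',cv2.resize(o[140:310,120:380],None,fx=3,fy=3))
```

```text
((240.9305877685547, 241.79830932617188), (112.79175567626953, 79.65592956542969), 4.969740867614746)
plane [ 0.11885325 -0.01174809  0.06299148] tilt 0.11886940931366605 dir -0.09852532176413438 0.9034874290348743
[[ 0.4226  0.2339  0.1105]
 [ 0.6032  0.2194  0.1321]
 [ 0.5786 -0.0404  0.1322]
 [ 0.3994 -0.0222  0.1107]]
[np.float64(0.2571), np.float64(0.1824), np.float64(0.2609), np.float64(0.1814)]
[232 188  28  17 411] [0.6072 0.0871 0.1296] [0.402 0.055 0.122] [0.626 0.118 1.105]
[195 205   7   7  43] [0.5791 0.1974 0.1285] [0.571 0.189 0.125] [0.585 0.204 0.132]
[288 212   7   7  42] [ 0.5616 -0.0179  0.1282] [ 0.554 -0.023  0.125] [ 0.568 -0.011  0.133]
[173 223  15  28 333] [0.5147 0.2404 0.1118] [0.483 0.222 0.102] [0.546 0.256 0.122]
[297 234  16  28 377] [ 0.4873 -0.0485  0.1232] [ 0.402 -0.064  0.11 ] [0.518 0.061 1.105]
[283 278   7   8  47] [ 0.411  -0.0047  0.1092] [ 0.405 -0.01   0.103] [0.418 0.002 0.113]
```

View pics/seg.png

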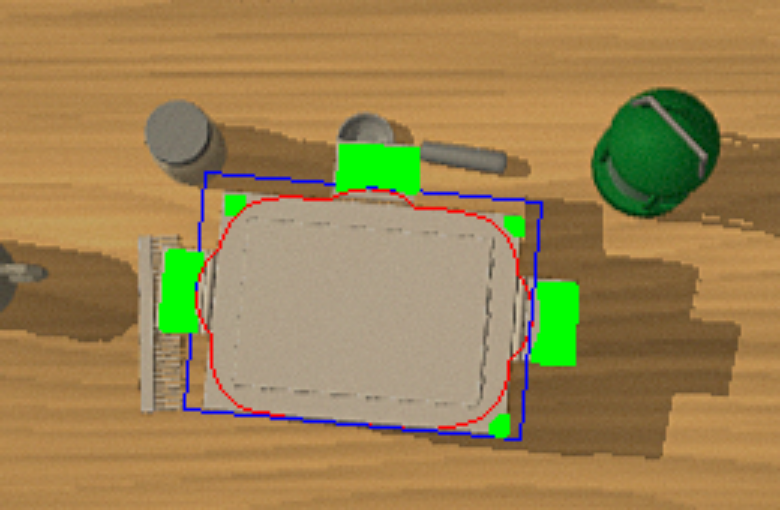

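Run:
```python
from h import *
import pickle
f=pickle.load(open('top0.pkl','rb')); W=world(f); z=W[...,2]; w=np.array([0.11885325,-0.01174809,0.06299148])
K=f['mtx'];Rm=cv2.Rodrigues(np.array(f['rvec'],float))[0];t=np.array(f['tvec'],float).ravel();C=-Rm.T@t
m=(abs(z-(W[...,:2]@w[:2]+w[2]))<0.008)&(np.hypot(W[...,0]-.493,W[...,1]-.099)<0.2)
v,u=np.nonzero(m)
def cast(u,v):
    d=Rm.T@np.array([(u-K[0,2])/K[0,0],(v-K[1,2])/K[1,1],1]); s=(w[2]+w[:2]@C[:2]-C[2])/(d[2]-w[:2]@d[:2]); return (C+s*d)[:2]
def line(pts):
    p=np.array([cast(*q) for q in pts],np.float32); d=cv2.fitLine(p,cv2.DIST_HUBER,0,.01,.01).ravel(); return d
top=[(c,v[u==c].min()-.5) for c in list(range(200,228))+list(range(264,288))]
bot=[(c,v[u==c].max()+.5) for c in range(196,284)]
lef=[(u[v==r].min()-.5,r) for r in list(range(210,220))+list(range(256,272))]
rig=[(u[v==r].max()+.5,r) for r in list(range(217,230))+list(range(266,280))]
L={}
for n,p in dict(top=top,bot=bot,lef=lef,rig=rig).items():
    d=line(p); d=d if n in('lef','rig') else np.r_[-d[1],d[0],d[2:]]
    if d[0]<0:d[:2]*=-1
    L[n]=d; print(n,'yaw',np.arctan2(d[1],d[0]).round(4),d.round(4))
yaw=np.mean([np.arctan2(d[1],d[0]) for d in L.values()]); e=np.array([np.cos(yaw),np.sin(yaw)]);g=np.array([-e[1],e[0]])
X={n:L[n][2:]@e for n in('top','bot')};Y={n:L[n][2:]@g for n in('lef','rig')}
print(yaw,X,Y,'len',X['top']-X['bot'],Y['lef']-Y['rig'])
c=e*(X['top']+X['bot'])/2+g*(Y['lef']+Y['rig'])/2; print('lid ctr',c)
print('back edge z',c@w[:2]+w[2]-.084*np.hypot(*w[:2]))
for uv in [(240,245),(245,197),(181,237),(302,247)]:
    p=W[uv[1],uv[0]]; print(((p[:2]-c)@e).round(4),((p[:2]-c)@g).round(4),p[2].round(4))
# profile along e on lid
b=np.stack([(W[...,:2]-c)@e,(W[...,:2]-c)@g],-1)
for lo in np.arange(-.085,.14,.01):
    k=(abs(b[...,0]-lo)<.005)&(abs(b[...,1])<.025)&(z>.05)&(z<.2)
    print(lo.round(3),k.sum(),np.median(z[k]).round(4) if k.any() else '')
for lo in list(np.arange(-.17,-.1,.006))+list(np.arange(.105,.17,.006)):
    k=(abs(b[...,1]-lo)<.003)&(abs(b[...,0]-.005)<.02)&(z<.2)
    print('y',lo.round(3),k.sum(),np.median(z[k]).round(4) if k.any() else '')
# bystanders
for n,(uu,vv) in dict(jar=(181,183),lantern=(340,190),spoon=(243,184),cup=(103,230),comb=(174,225)).items():
    p=W[vv,uu]; print(n,p.round(3),((p[:2]-c)@e).round(3),((p[:2]-c)@g).round(3))
```

```text
top yaw -0.0899 [ 0.996  -0.0898  0.5822  0.1174]
bot yaw -0.0768 [ 0.9971 -0.0767  0.4118  0.0952]
lef yaw -0.0919 [ 0.9958 -0.0918  0.4948  0.2145]
rig yaw -0.0919 [ 0.9958 -0.0918  0.4636 -0.0149]
-0.08763171 {'top': np.float32(0.569645), 'bot': np.float32(0.40187365)} {'lef': np.float32(0.25698575), 'rig': np.float32(0.025711963)} len 0.16777134 0.23127379
lid ctr [0.49626616 0.09829301]
back edge z 0.11078724377786597
-0.0034 0.0009 0.1214
0.1078 -0.0011 0.1291
0.0045 0.1392 0.114
0.0041 -0.1414 0.1164
-0.085 55 0.105
-0.075 98 0.1097
-0.065 98 0.1117
-0.055 97 0.1148
-0.045 98 0.1161
-0.035 95 0.1173
-0.025 98 0.1184
-0.015 96 0.1197
-0.005 98 0.1216
0.005 96 0.122
0.015 95 0.1235
0.025 97 0.1252
0.035 93 0.1258
0.045 95 0.1267
0.055 100 0.1285
0.065 86 0.1279
0.075 95 0.1282
0.085 74 0.1285
0.095 84 0.1286
0.105 94 0.1276
0.115 86 0.1268
0.125 88 0.1267
0.135 21 0.126
y -0.17 0 
y -0.164 5 0.1174
y -0.158 47 0.1178
y -0.152 47 0.1173
y -0.146 42 0.1168
y -0.14 48 0.1172
y -0.134 45 0.1171
y -0.128 46 0.1174
y -0.122 45 0.1185
y -0.116 45 0.1186
y -0.11 49 0.1193
y -0.104 44 0.1196
y 0.105 46 0.1193
y 0.111 44 0.1189
y 0.117 48 0.1189
y 0.123 39 0.1178
y 0.129 45 0.1157
y 0.135 41 0.1139
y 0.141 41 0.1126
y 0.147 40 0.1102
y 0.153 45 0.109
y 0.159 34 0.1076
y 0.165 0 
jar [0.648 0.245 0.089] 0.138 0.159
lantern [ 0.618 -0.133  0.131] 0.142 -0.22
spoon [0.665 0.097 0.003] 0.168 0.013
cup [0.544 0.457 0.008] 0.016 0.361
comb [0.541 0.254 0.111] 0.031 0.159
```

```bash
cat >> h.py <<'E'
BO=np.array([0.497,0.0983]);YAW=-0.0905
Rb=R.from_euler('z',YAW).as_matrix()
def b2w(x,y,z): return np.r_[BO,0]+Rb@np.array([x,y,z])/1000
def w2b(p): return (Rb.T@(np.asarray(p)-np.r_[BO,0])*1000)
def pose(o): return np.array(o['tool_pos']),R.from_euler('xyz',o['tool_rot']).as_matrix()
def stat():
    o=robot.get_obs();p,Rt=pose(o)
    print('t',round(o['t'],2),'tcp box mm',w2b(p).round(1),'F box',(Rb.T@o['wrist_force']).round(2),'w',round(o['gripper_width'],3),'J',o['joints'].round(2)); return o,p,Rt
E
python3 - <<'E'
from h import *
o,p,Rt=stat(); print(Rt.round(3))
# desired: tool x down, tool y along +box y or -box x etc
for k in range(4):
    yb=Rb@R.from_euler('z',k*np.pi/2).as_matrix()@[1,0,0]; xb=np.array([0,0,-1.]); Rd=np.c_[xb,yb,np.cross(xb,yb)]
    print(k,'turn rotvec tool',R.from_matrix(Rt.T@Rd).as_rotvec().round(3))
tgt=b2w(66,0,140+19); print('shift cm to lid press +30',(Rt.T@(tgt-p)*100).round(2), tgt)
E
```

```text
t 0.15 tcp box mm [-274.3 -622.9  249.9] F box [-0.01  0.81  0.39] w 1.001 J [-1.39  0.29 -0.15  1.13  0.    1.43]
[[-0.     0.319 -0.948]
 [ 0.001 -0.948 -0.319]
 [-1.    -0.001 -0.   ]]
0 turn rotvec tool [-1.156e+00 -1.000e-03  1.000e-03]
1 turn rotvec tool [-2.726e+00 -1.000e-03  0.000e+00]
2 turn rotvec tool [1.986e+00 1.000e-03 1.000e-03]
3 turn rotvec tool [0.415 0.    0.001]
shift cm to lid press +30 [  9.14 -43.26 -56.27] [0.56272991 0.09233515 0.159     ]
```

Request:
servo_tool:
  plan:
    - [-1,[0,-13,-16.5],[-0.578,0,0]]
    - [-1,[0,-13,-16.5],[-0.578,0,0]]
    - [-1,[0,-13,-16.5],[-0.578,0,0]]
    - [-1,[0,-13,-16.5],[-0.578,0,0]]
    - [-1,[0,-13,-16.5],[-0.578,0,0]]

```text
t: 0.57
tool_pos: [0.2819, -0.3213, 0.2501]
tool_rot: [-2.44, 1.571, 1.61]
wrist_force: [1.6, -0.3, 0.5]
gripper_width: 0.299
```

```bash
cat >> h.py <<'E'
def go(x,y,z,k=0):
    """shift/turn to put TCP at box mm x,y,z (z of tip = z+19 handled by caller)"""
    o,p,Rt=stat(); yb=Rb@R.from_euler('z',k*np.pi/2).as_matrix()@[1,0,0]; xb=np.array([0,0,-1.]); Rd=np.c_[xb,yb,np.cross(xb,yb)]
    print('shift',(Rt.T@(b2w(x,y,z)-p)*100).round(2),'turn',R.from_matrix(Rt.T@Rd).as_rotvec().round(3))
E
python3 -c "
from h import *
go(66,0,250)"
```

```text
t 0.57 tcp box mm [-176.3 -437.3  250.1] F box [ 1.66 -0.2   0.46] w 0.299 J [-1.02  0.11 -0.39  1.08  0.    1.21]
shift [ 2.000e-02 -3.270e+00 -4.989e+01] turn [-0.571 -0.     0.   ]
```

Request:
servo_tool:
  plan:
    - [-1,[0,-1.4,-20.8],[-0.571,0,0]]
    - [-1,[0,-1.4,-20.8],[-0.571,0,0]]
    - [-1,[0,-1.4,-20.8],[-0.571,0,0]]
    - [-1,[0,-1.4,-20.8],[-0.571,0,0]]
    - [-1,[0,-1.4,-20.8],[-0.571,0,0]]

```text
t: 0.98
tool_pos: [0.3999, -0.1493, 0.2504]
tool_rot: [0.96, 1.57, -0.701]
wrist_force: [1.1, -1.0, -0.8]
gripper_width: 0.001
```

```bash
python3 -c "
from h import *
go(66,0,250)"
```

```text
t 0.98 tcp box mm [ -74.3 -255.4  250.4] F box [ 1.21 -0.85 -0.78] w 0.001 J [-0.53  0.1  -0.39  1.08 -0.    1.13]
shift [  0.04  14.04 -25.54] turn [ 0.  0. -0.]
```

Request:
servo_tool:
  plan:
    - [-1,[0,10,-18.2],[0,0,0]]
    - [-1,[0,10,-18.2],[0,0,0]]
    - [-1,[0,10,-18.2],[0,0,0]]
    - [-1,[0,10,-18.2],[0,0,0]]
    - [-1,[0,10,-18.2],[0,0,0]]

```text
t: 1.4
tool_pos: [0.5171, 0.0224, 0.2502]
tool_rot: [0.549, 1.571, -1.118]
wrist_force: [0.9, -0.9, 0.2]
gripper_width: 0.0
```

```bash
python3 -c "
from h import *
go(66,0,165)"
```

```text
t 1.4 tcp box mm [ 26.9 -73.8 250.2] F box [ 1.02 -0.83  0.2 ] w 0.0 J [-0.1   0.28 -0.17  1.12 -0.    1.57]
shift [ 8.52  3.86 -7.4 ] turn [-0.006  0.    -0.   ]
```

Request:
servo_tool:
  plan:
    - [-1,[2,3.9,-7.4],[0,0,0]]
    - [-1,[5,3.9,-7.4],[0,0,0]]
    - [-1,[8.5,3.9,-7.4],[0,0,0]]
    - [-1,[8.5,3.9,-7.4],[0,0,0]]
    - [-1,[8.5,3.9,-7.4],[0,0,0]]

```text
t: 1.82
tool_pos: [0.5602, 0.0905, 0.1626]
tool_rot: [-1.414, 1.565, -3.081]
wrist_force: [0.9, -0.1, 1.2]
gripper_width: 0.001
```

```bash
python3 -c "
from h import *
go(66,0,130)
grab('wrist','w1.png')"
```

```text
t 1.82 tcp box mm [ 63.6  -2.1 162.6] F box [ 0.91 -0.06  1.16] w 0.001 J [ 0.03  0.44 -0.18  0.96 -0.    1.7 ]
shift [ 3.26  0.25 -0.21] turn [-0.005  0.001  0.006]
```

View pics/w1.png

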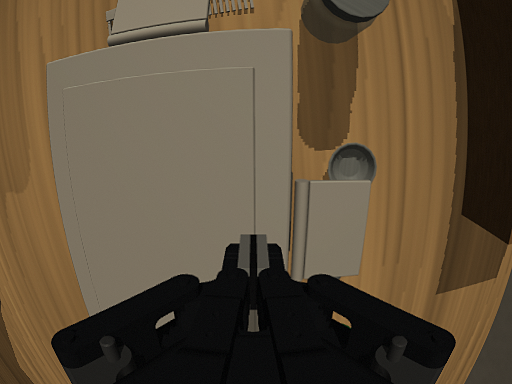

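Request:
servo_tool:
  plan:
    - [-1,[0.5,0.2,-0.2],[0,0,0]]
    - [-1,[0.9,0.2,-0.2],[0,0,0]]
    - [-1,[1.3,0.2,-0.2],[0,0,0]]
    - [-1,[1.5,0.2,-0.2],[0,0,0]]
    - [-1,[1.6,0.2,-0.2],[0,0,0]]

```text
t: 2.28
tool_pos: [0.5646, 0.0914, 0.1496]
tool_rot: [1.626, 1.57, -0.042]
wrist_force: [0.0, -0.3, -0.7]
gripper_width: -0.002
```

```bash
python3 -c "
from h import *
go(66,0,130)"
```

```text
t 2.28 tcp box mm [ 67.9  -0.8 149.6] F box [ 0.05 -0.3  -0.71] w -0.002 J [ 0.03  0.45 -0.19  0.93 -0.    1.7 ]
shift [ 1.96 -0.19 -0.07] turn [-0.007 -0.    -0.   ]
```

Request:
servo_tool:
  plan:
    - [-1,[0.2,0,0],[0,0,0]]
    - [-1,[0.4,0,0],[0,0,0]]
    - [-1,[0.6,0,0],[0,0,0]]
    - [-1,[0.8,0,0],[0,0,0]]
    - [-1,[1.0,0,0],[0,0,0]]

```text
t: 2.7
tool_pos: [0.5655, 0.0917, 0.1397]
tool_rot: [1.552, 1.569, -0.116]
wrist_force: [1.9, -1.0, 4.8]
gripper_width: 0.005
```

Request:
servo_tool:
  plan:
    - [-1,[0.1,0,0],[0,0,0]]
    - [-1,[0.2,0,0],[0,0,0]]
    - [-1,[0.3,0,0],[0,0,0]]
    - [-1,[0.4,0,0],[0,0,0]]
    - [-1,[0.5,0,0],[0,0,0]]

```text
t: 3.12
tool_pos: [0.5648, 0.0919, 0.1343]
tool_rot: [2.121, 1.57, 0.453]
wrist_force: [3.5, -1.0, 4.9]
gripper_width: 0.005
```

Request:
servo_tool:
  plan:
    - [-1,[0.07,0,0],[0,0,0]]
    - [-1,[0.14,0,0],[0,0,0]]
    - [-1,[0.21,0,0],[0,0,0]]
    - [-1,[0.28,0,0],[0,0,0]]
    - [-1,[0.28,0,0],[0,0,0]]

```text
t: 3.53
tool_pos: [0.5645, 0.0919, 0.1314]
tool_rot: [-1.801, 1.571, 2.815]
wrist_force: [2.7, -0.2, 3.0]
gripper_width: 0.001
```

Request:
servo_tool:
  plan:
    - [-1,[0.02,0,0],[0,0,0]]
    - [-1,[0.05,0,0],[0,0,0]]
    - [-1,[0.07,0,0],[0,0,0]]
    - [-1,[0.07,0,0],[0,0,0]]
    - [-1,[0.07,0,0],[0,0,0]]

```text
t: 3.95
tool_pos: [0.5645, 0.0919, 0.1307]
tool_rot: [-1.741, 1.571, 2.874]
wrist_force: [2.3, 0.4, 2.6]
gripper_width: 0.001
```

Request:
servo_tool:
  plan:
    - [-1,[0.02,0,0],[0,0,0]]
    - [-1,[0.05,0,0],[0,0,0]]
    - [-1,[0.07,0,0],[0,0,0]]
    - [-1,[0.07,0,0],[0,0,0]]
    - [-1,[0.07,0,0],[0,0,0]]

```text
t: 4.37
tool_pos: [0.5646, 0.0919, 0.1301]
tool_rot: [-2.633, 1.571, 1.982]
wrist_force: [3.1, 1.2, 4.1]
gripper_width: -0.002
```

Request:
servo_tool:
  plan:
    - [-1,[0.02,0,0],[0,0,0]]
    - [-1,[0.05,0,0],[0,0,0]]
    - [-1,[0.07,0,0],[0,0,0]]
    - [-1,[0.07,0,0],[0,0,0]]
    - [-1,[0.07,0,0],[0,0,0]]

```text
t: 4.78
tool_pos: [0.5646, 0.0919, 0.1294]
tool_rot: [1.878, 1.571, 0.21]
wrist_force: [2.7, 0.5, 2.0]
gripper_width: 0.005
```

Request:
servo_tool:
  plan:
    - [-1,[0.02,0,0],[0,0,0]]
    - [-1,[0.05,0,0],[0,0,0]]
    - [-1,[0.07,0,0],[0,0,0]]
    - [-1,[0.07,0,0],[0,0,0]]
    - [-1,[0.07,0,0],[0,0,0]]

```text
t: 5.2
tool_pos: [0.5646, 0.0918, 0.1287]
tool_rot: [-2.887, 1.571, 1.728]
wrist_force: [2.2, 0.4, 4.0]
gripper_width: -0.003
```

Request:
servo_tool:
  plan:
    - [-1,[0.02,0,0],[0,0,0]]
    - [-1,[0.04,0,0],[0,0,0]]
    - [-1,[0.05,0,0],[0,0,0]]
    - [-1,[0.05,0,0],[0,0,0]]
    - [-1,[0.05,0,0],[0,0,0]]

```text
t: 5.62
tool_pos: [0.5647, 0.0919, 0.1283]
tool_rot: [1.885, 1.571, 0.218]
wrist_force: [2.6, -0.0, 4.0]
gripper_width: 0.001
```

Run:
```python
from h import *
stat()
f=grab('top','t2.png');W=world(f)
b=np.stack([(W[...,:2]-BO)@Rb[:2,0],(W[...,:2]-BO)@Rb[:2,1]],-1)*1000;z=W[...,2]
for y in(-100,80,100):
  print(y,[(x,np.median(z[(abs(b[...,0]-x)<5)&(abs(b[...,1]-y)<8)]).round(4)) for x in range(-75,81,15)])
f=grab('scene','s2.png')
```

```text
t 5.62 tcp box mm [ 68.   -0.3 128.3] F box [2.56 0.19 4.04] w 0.001 J [ 0.03  0.47 -0.22  0.88  0.    1.7 ]
-100 [(-75, np.float64(nan)), (-60, np.float64(nan)), (-45, np.float64(nan)), (-30, np.float64(nan)), (-15, np.float64(nan)), (0, np.float64(0.1082)), (15, np.float64(0.11)), (30, np.float64(0.1102)), (45, np.float64(0.1095)), (60, np.float64(0.1094)), (75, np.float64(0.11))]
80 [(-75, np.float64(nan)), (-60, np.float64(nan)), (-45, np.float64(nan)), (-30, np.float64(nan)), (-15, np.float64(nan)), (0, np.float64(nan)), (15, np.float64(nan)), (30, np.float64(nan)), (45, np.float64(nan)), (60, np.float64(nan)), (75, np.float64(nan))]
100 [(-75, np.float64(nan)), (-60, np.float64(nan)), (-45, np.float64(nan)), (-30, np.float64(nan)), (-15, np.float64(nan)), (0, np.float64(nan)), (15, np.float64(nan)), (30, np.float64(nan)), (45, np.float64(nan)), (60, np.float64(nan)), (75, np.float64(nan))]
  return _methods._mean(a, axis=axis, dtype=dtype,
  ret = ret.dtype.type(ret / rcount)
```

View pics/s2.png

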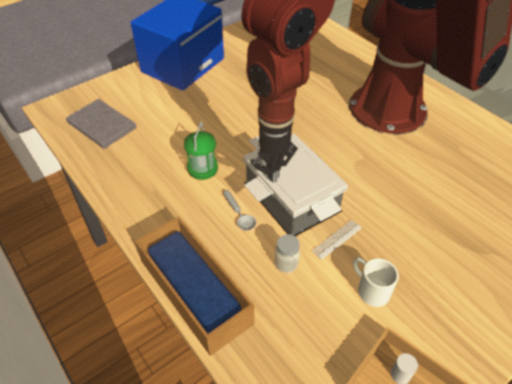

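The scene view shows the fingers on the lid near (275,170), with the lid almost flat. The seal hasn't shown in the force yet, so I keep going in fine steps.

Request:
servo_tool:
  plan:
    - [-1,[0.02,0,0],[0,0,0]]
    - [-1,[0.04,0,0],[0,0,0]]
    - [-1,[0.05,0,0],[0,0,0]]
    - [-1,[0.05,0,0],[0,0,0]]
    - [-1,[0.05,0,0],[0,0,0]]

```text
t: 6.13
tool_pos: [0.5647, 0.0918, 0.1278]
tool_rot: [1.764, 1.571, 0.096]
wrist_force: [2.8, 1.6, 4.9]
gripper_width: -0.003
```

Request:
servo_tool:
  plan:
    - [-1,[0.02,0,0],[0,0,0]]
    - [-1,[0.04,0,0],[0,0,0]]
    - [-1,[0.05,0,0],[0,0,0]]
    - [-1,[0.05,0,0],[0,0,0]]
    - [-1,[0.05,0,0],[0,0,0]]

```text
t: 6.55
tool_pos: [0.5647, 0.0919, 0.1275]
tool_rot: [1.778, 1.57, 0.11]
wrist_force: [3.2, 0.1, 6.7]
gripper_width: -0.0
```

Request:
servo_tool:
  plan:
    - [-1,[0.02,0,0],[0,0,0]]
    - [-1,[0.04,0,0],[0,0,0]]
    - [-1,[0.05,0,0],[0,0,0]]
    - [-1,[0.05,0,0],[0,0,0]]
    - [-1,[0.05,0,0],[0,0,0]]

```text
t: 6.97
tool_pos: [0.5647, 0.0919, 0.1272]
tool_rot: [1.591, 1.57, -0.077]
wrist_force: [1.2, 0.2, 8.7]
gripper_width: 0.002
```

Request:
servo_tool:
  plan:
    - [-1,[0.02,0,0],[0,0,0]]
    - [-1,[0.04,0,0],[0,0,0]]
    - [-1,[0.05,0,0],[0,0,0]]
    - [-1,[0.05,0,0],[0,0,0]]
    - [-1,[0.05,0,0],[0,0,0]]

```text
t: 7.38
tool_pos: [0.5647, 0.0918, 0.1268]
tool_rot: [1.611, 1.57, -0.057]
wrist_force: [0.9, 0.3, 9.7]
gripper_width: 0.002
```

Request:
servo_tool:
  plan:
    - [-1,[0.02,0,0],[0,0,0]]
    - [-1,[0.04,0,0],[0,0,0]]
    - [-1,[0.05,0,0],[0,0,0]]
    - [-1,[0.05,0,0],[0,0,0]]
    - [-1,[0.05,0,0],[0,0,0]]

```text
t: 7.8
tool_pos: [0.5647, 0.0918, 0.1265]
tool_rot: [1.634, 1.57, -0.034]
wrist_force: [0.5, 0.1, 12.5]
gripper_width: -0.001
```

Request:
servo_tool:
  plan:
    - [-1,[0.02,0,0],[0,0,0]]
    - [-1,[0.04,0,0],[0,0,0]]
    - [-1,[0.05,0,0],[0,0,0]]
    - [-1,[0.05,0,0],[0,0,0]]
    - [-1,[0.05,0,0],[0,0,0]]

```text
t: 8.22
tool_pos: [0.5648, 0.0919, 0.1265]
tool_rot: [1.633, 1.57, -0.034]
wrist_force: [-1.7, 1.4, 17.5]
gripper_width: -0.002
```

Request:
servo_tool:
  plan:
    - [-1,[-2,0,0],[0,0,0]]
    - [-1,[-3,-1,-3],[0,0,0]]
    - [-1,[-3,-3,-7],[0,0,0]]
    - [-1,[-3,-5,-11],[0,0,0]]
    - [-1,[-3,-6.3,-15],[0,0,0]]

```text
t: 8.63
tool_pos: [0.5154, 0.2415, 0.1546]
tool_rot: [-1.1, 1.567, -2.769]
wrist_force: [1.2, 0.2, 0.2]
gripper_width: 0.004
```

Run:
```python
from h import *
go(5,162,145)
f=grab('top','t3.png');W=world(f)
b=np.stack([(W[...,:2]-BO)@Rb[:2,0],(W[...,:2]-BO)@Rb[:2,1]],-1)*1000;z=W[...,2]
for y in(-90,-60,-30,0,):
  print(y,[(x,np.median(z[(abs(b[...,0]-x)<5)&(abs(b[...,1]-y)<8)]).round(4)) for x in (-75,-50,15,45,75,110,125)])
y=np.arange(-165,-110,6); print([(v,np.median(z[(abs(b[...,0]-5)<20)&(abs(b[...,1]-v)<3)]).round(4)) for v in y])
```

```text
t 8.63 tcp box mm [  5.3 144.3 154.6] F box [1.21 0.31 0.23] w 0.004 J [ 0.31  0.44 -0.19  0.94 -0.    1.98]
shift [ 0.95 -0.05 -1.77] turn [-0.008  0.002  0.003]
-90 [(-75, np.float64(0.1089)), (-50, np.float64(0.1099)), (15, np.float64(0.11)), (45, np.float64(0.1101)), (75, np.float64(0.1074)), (110, np.float64(0.0009)), (125, np.float64(0.0006))]
-60 [(-75, np.float64(0.1089)), (-50, np.float64(0.111)), (15, np.float64(0.1112)), (45, np.float64(0.1112)), (75, np.float64(0.1077)), (110, np.float64(0.0009)), (125, np.float64(0.0013))]
-30 [(-75, np.float64(0.1084)), (-50, np.float64(0.1112)), (15, np.float64(0.1116)), (45, np.float64(0.1107)), (75, np.float64(0.1079)), (110, np.float64(0.1017)), (125, np.float64(0.0997))]
0 [(-75, np.float64(0.1084)), (-50, np.float64(0.1111)), (15, np.float64(0.111)), (45, np.float64(0.1105)), (75, np.float64(0.1084)), (110, np.float64(0.103)), (125, np.float64(0.1003))]
[(np.int64(-165), np.float64(nan)), (np.int64(-159), np.float64(0.1058)), (np.int64(-153), np.float64(0.1065)), (np.int64(-147), np.float64(0.1065)), (np.int64(-141), np.float64(0.106)), (np.int64(-135), np.float64(0.1064)), (np.int64(-129), np.float64(0.1057)), (np.int64(-123), np.float64(0.1078)), (np.int64(-117), np.float64(0.1073)), (np.int64(-111), np.float64(0.1086))]
  return _methods._mean(a, axis=axis, dtype=dtype,
  ret = ret.dtype.type(ret / rcount)
```

View pics/t3.png

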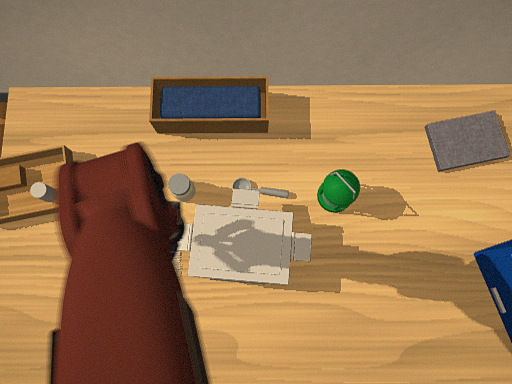

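The top view shows the lid flat and its height is level at about 110 mm, so it's shut. The arm now hides the left clip. Moving over the left flap and down.

Request:
servo_tool:
  plan:
    - [-1,[0,0,-1],[0,0,0]]
    - [-1,[0,0,-1.75],[0,0,0]]
    - [-1,[0.5,0,-1.75],[0,0,0]]
    - [-1,[1,0,-1.75],[0,0,0]]
    - [-1,[1,0,-1.75],[0,0,0]]

```text
t: 9.1
tool_pos: [0.5192, 0.2569, 0.1436]
tool_rot: [-1.016, 1.568, -2.686]
wrist_force: [-0.4, -0.3, -0.8]
gripper_width: 0.001
```

```bash
python3 -c "
from h import *
go(5,162,72)"
```

```text
t 9.1 tcp box mm [  7.7 160.  143.6] F box [-0.4  -0.34 -0.83] w 0.001 J [ 0.33  0.47 -0.17  0.93 -0.    2.  ]
shift [ 7.16 -0.26 -0.21] turn [-0.008  0.001  0.002]
```

Request:
servo_tool:
  plan:
    - [-1,[0.7,-0.2,-0.1],[0,0,0]]
    - [-1,[1.4,-0.2,-0.1],[0,0,0]]
    - [-1,[2.1,-0.2,-0.1],[0,0,0]]
    - [-1,[2.8,-0.2,-0.1],[0,0,0]]
    - [-1,[3.5,-0.2,-0.1],[0,0,0]]

```text
t: 9.52
tool_pos: [0.5177, 0.2593, 0.1094]
tool_rot: [-0.765, 1.57, -2.433]
wrist_force: [0.2, 0.0, 1.5]
gripper_width: 0.003
```

Request:
servo_tool:
  plan:
    - [-1,[0.7,0,0],[0,0,0]]
    - [-1,[1.4,0,0],[0,0,0]]
    - [-1,[2.1,0,0],[0,0,0]]
    - [-1,[2.8,0,0],[0,0,0]]
    - [-1,[3.6,0,0],[0,0,0]]

```text
t: 9.93
tool_pos: [0.5177, 0.2596, 0.0735]
tool_rot: [2.36, 1.571, 0.692]
wrist_force: [-0.9, -0.1, 0.4]
gripper_width: 0.002
```

```bash
python3 -c "
from h import *
go(5,140,70)
grab('wrist','w4.png')"
```

```text
t 9.93 tcp box mm [  6.1 162.6  73.5] F box [-0.86 -0.14  0.38] w 0.002 J [ 0.34  0.54 -0.26  0.77  0.    2.01]
shift [ 0.35 -0.09  2.26] turn [-0.006 -0.    -0.   ]
```

View pics/w4.png

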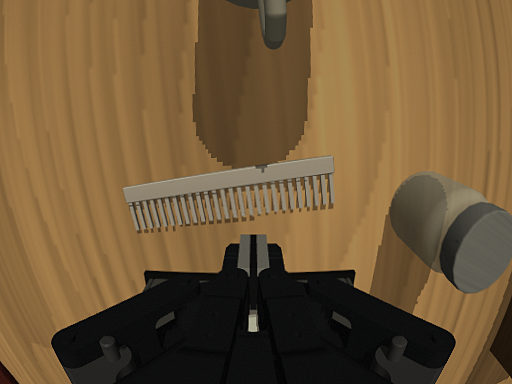

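Request:
servo_tool:
  plan:
    - [-1,[0.2,-0.1,0.2],[0,0,0]]
    - [-1,[0.3,-0.1,0.4],[0,0,0]]
    - [-1,[0.3,-0.1,0.6],[0,0,0]]
    - [-1,[0.3,-0.1,0.8],[0,0,0]]
    - [-1,[0.3,-0.1,0.9],[0,0,0]]

```text
t: 10.4
tool_pos: [0.5159, 0.2504, 0.0715]
tool_rot: [1.483, 1.57, -0.185]
wrist_force: [1.0, 1.9, -0.3]
gripper_width: -0.001
```

Request:
servo_tool:
  plan:
    - [-1,[0,0,0.06],[0,0,0]]
    - [-1,[0,0,0.12],[0,0,0]]
    - [-1,[0,0,0.18],[0,0,0]]
    - [-1,[0,0,0.24],[0,0,0]]
    - [-1,[0,0,0.3],[0,0,0]]

```text
t: 10.82
tool_pos: [0.5156, 0.2477, 0.0713]
tool_rot: [1.612, 1.571, -0.056]
wrist_force: [-1.2, 0.4, -0.3]
gripper_width: 0.003
```

Request:
servo_tool:
  plan:
    - [-1,[0,0,0.06],[0,0,0]]
    - [-1,[0,0,0.12],[0,0,0]]
    - [-1,[0,0,0.18],[0,0,0]]
    - [-1,[0,0,0.2],[0,0,0]]
    - [-1,[0,0,0.2],[0,0,0]]

```text
t: 11.23
tool_pos: [0.5153, 0.2457, 0.0712]
tool_rot: [-0.787, 1.571, -2.455]
wrist_force: [0.2, 1.0, 0.3]
gripper_width: -0.002
```

Request:
servo_tool:
  plan:
    - [-1,[0,0,0.06],[0,0,0]]
    - [-1,[0,0,0.12],[0,0,0]]
    - [-1,[0,0,0.18],[0,0,0]]
    - [-1,[0,0,0.2],[0,0,0]]
    - [-1,[0,0,0.2],[0,0,0]]

```text
t: 11.65
tool_pos: [0.5152, 0.244, 0.0712]
tool_rot: [-3.048, 1.57, 1.568]
wrist_force: [0.8, 3.4, -2.5]
gripper_width: 0.0
```

Request:
servo_tool:
  plan:
    - [-1,[0,0,0.03],[0,0,0]]
    - [-1,[0,0,0.06],[0,0,0]]
    - [-1,[0,0,0.1],[0,0,0]]
    - [-1,[0,0,0.13],[0,0,0]]
    - [-1,[0,0,0.13],[0,0,0]]

```text
t: 12.07
tool_pos: [0.515, 0.2424, 0.0712]
tool_rot: [-1.58, 1.571, 3.035]
wrist_force: [0.4, 3.1, -1.7]
gripper_width: -0.003
```

Request:
servo_tool:
  plan:
    - [-1,[0,0,0.03],[0,0,0]]
    - [-1,[0,0,0.06],[0,0,0]]
    - [-1,[0,0,0.1],[0,0,0]]
    - [-1,[0,0,0.1],[0,0,0]]
    - [-1,[0,0,0.1],[0,0,0]]

```text
t: 12.48
tool_pos: [0.5149, 0.2413, 0.0712]
tool_rot: [-0.288, 1.571, -1.955]
wrist_force: [-0.2, 2.8, -2.1]
gripper_width: 0.003
```

Request:
servo_tool:
  plan:
    - [-1,[0,0,0.03],[0,0,0]]
    - [-1,[0,0,0.06],[0,0,0]]
    - [-1,[0,0,0.1],[0,0,0]]
    - [-1,[0,0,0.13],[0,0,0]]
    - [-1,[0,0,0.13],[0,0,0]]

```text
t: 12.9
tool_pos: [0.5148, 0.24, 0.0712]
tool_rot: [-0.302, 1.571, -1.97]
wrist_force: [0.0, 3.0, -1.4]
gripper_width: 0.001
```

Request:
servo_tool:
  plan:
    - [-1,[0,0,0.03],[0,0,0]]
    - [-1,[0,0,0.06],[0,0,0]]
    - [-1,[0,0,0.1],[0,0,0]]
    - [-1,[0,0,0.13],[0,0,0]]
    - [-1,[0,0,0.13],[0,0,0]]

```text
t: 13.32
tool_pos: [0.5147, 0.2388, 0.0712]
tool_rot: [0.652, 1.571, -1.016]
wrist_force: [0.2, 2.2, -2.1]
gripper_width: 0.003
```

Request:
servo_tool:
  plan:
    - [-1,[0,0,0.03],[0,0,0]]
    - [-1,[0,0,0.06],[0,0,0]]
    - [-1,[0,0,0.1],[0,0,0]]
    - [-1,[0,0,0.13],[0,0,0]]
    - [-1,[0,0,0.13],[0,0,0]]

```text
t: 13.73
tool_pos: [0.5146, 0.2374, 0.0712]
tool_rot: [0.498, 1.571, -1.17]
wrist_force: [0.2, 2.7, -2.1]
gripper_width: -0.001
```

Request:
servo_tool:
  plan:
    - [-1,[0,0,0.03],[0,0,0]]
    - [-1,[0,0,0.06],[0,0,0]]
    - [-1,[0,0,0.1],[0,0,0]]
    - [-1,[0,0,0.13],[0,0,0]]
    - [-1,[0,0,0.13],[0,0,0]]

```text
t: 14.15
tool_pos: [0.5144, 0.2359, 0.0712]
tool_rot: [0.127, 1.57, -1.541]
wrist_force: [0.8, 0.7, -0.2]
gripper_width: 0.0
```

Request:
servo_tool:
  plan:
    - [-1,[0,0,0.03],[0,0,0]]
    - [-1,[0,0,0.06],[0,0,0]]
    - [-1,[0,0,0.08],[0,0,0]]
    - [-1,[0,0,0.08],[0,0,0]]
    - [-1,[0,0,0.08],[0,0,0]]

```text
t: 14.57
tool_pos: [0.5144, 0.2356, 0.0713]
tool_rot: [2.49, 1.571, 0.822]
wrist_force: [0.3, 2.5, -0.4]
gripper_width: 0.0
```

Request:
servo_tool:
  plan:
    - [-1,[0,0,0.03],[0,0,0]]
    - [-1,[0,0,0.06],[0,0,0]]
    - [-1,[0,0,0.08],[0,0,0]]
    - [-1,[0,0,0.08],[0,0,0]]
    - [-1,[0,0,0.08],[0,0,0]]

```text
t: 14.98
tool_pos: [0.5143, 0.235, 0.0712]
tool_rot: [3.07, 1.57, 1.402]
wrist_force: [1.1, 4.9, -2.5]
gripper_width: 0.0
```

Request:
servo_tool:
  plan:
    - [-1,[0,0,0.03],[0,0,0]]
    - [-1,[0,0,0.06],[0,0,0]]
    - [-1,[0,0,0.06],[0,0,0]]
    - [-1,[0,0,0.06],[0,0,0]]
    - [-1,[0,0,0.06],[0,0,0]]

```text
t: 15.4
tool_pos: [0.5143, 0.2345, 0.0712]
tool_rot: [3.115, 1.57, 1.448]
wrist_force: [1.0, 6.6, -2.3]
gripper_width: 0.003
```

Request:
servo_tool:
  plan:
    - [-1,[0,0,0.03],[0,0,0]]
    - [-1,[0,0,0.06],[0,0,0]]
    - [-1,[0,0,0.06],[0,0,0]]
    - [-1,[0,0,0.06],[0,0,0]]
    - [-1,[0,0,0.06],[0,0,0]]

```text
t: 15.82
tool_pos: [0.5142, 0.2341, 0.0712]
tool_rot: [-3.106, 1.57, 1.509]
wrist_force: [0.5, 5.9, -4.0]
gripper_width: 0.002
```

Request:
servo_tool:
  plan:
    - [-1,[0,0,0.03],[0,0,0]]
    - [-1,[0,0,0.06],[0,0,0]]
    - [-1,[0,0,0.06],[0,0,0]]
    - [-1,[0,0,0.06],[0,0,0]]
    - [-1,[0,0,0.06],[0,0,0]]

```text
t: 16.23
tool_pos: [0.5142, 0.2338, 0.0711]
tool_rot: [-3.113, 1.569, 1.503]
wrist_force: [1.5, 7.8, -3.9]
gripper_width: 0.005
```

Request:
servo_tool:
  plan:
    - [-1,[0,0,0.03],[0,0,0]]
    - [-1,[0,0,0.06],[0,0,0]]
    - [-1,[0,0,0.06],[0,0,0]]
    - [-1,[0,0,0.06],[0,0,0]]
    - [-1,[0,0,0.06],[0,0,0]]

```text
t: 16.65
tool_pos: [0.5142, 0.2336, 0.0711]
tool_rot: [-3.129, 1.568, 1.488]
wrist_force: [1.4, 10.2, -4.9]
gripper_width: -0.001
```

Request:
servo_tool:
  plan:
    - [-1,[0,0,0.03],[0,0,0]]
    - [-1,[0,0,0.05],[0,0,0]]
    - [-1,[0,0,0.05],[0,0,0]]
    - [-1,[0,0,0.05],[0,0,0]]
    - [-1,[0,0,0.05],[0,0,0]]

```text
t: 17.07
tool_pos: [0.5142, 0.2335, 0.0712]
tool_rot: [3.139, 1.567, 1.473]
wrist_force: [0.4, 12.4, -5.9]
gripper_width: 0.002
```

Request:
servo_tool:
  plan:
    - [-1,[0,0,0.03],[0,0,0]]
    - [-1,[0,0,0.05],[0,0,0]]
    - [-1,[0,0,0.05],[0,0,0]]
    - [-1,[0,0,0.05],[0,0,0]]
    - [-1,[0,0,0.05],[0,0,0]]

```text
t: 17.48
tool_pos: [0.5142, 0.2335, 0.0712]
tool_rot: [3.141, 1.566, 1.475]
wrist_force: [0.7, 13.9, -6.2]
gripper_width: 0.002
```

Request:
servo_tool:
  plan:
    - [-1,[0,0,0.02],[0,0,0]]
    - [-1,[0,0,0.03],[0,0,0]]
    - [-1,[0,0,0.03],[0,0,0]]
    - [-1,[0,0,0.03],[0,0,0]]
    - [-1,[0,0,0.03],[0,0,0]]

```text
t: 17.9
tool_pos: [0.5142, 0.2334, 0.0712]
tool_rot: [3.134, 1.566, 1.468]
wrist_force: [1.0, 16.0, -7.3]
gripper_width: 0.004
```

```bash
python3 -c "
from h import *
stat()
grab('scene','s5.png')
import cv2
im=cv2.imread('pics/s5.png');cv2.imwrite('pics/s5c.png',cv2.resize(im[110:290,210:390],None,fx=3,fy=3))"
```

```text
t 17.9 tcp box mm [  4.9 136.2  71.2] F box [-0.47 16.07 -7.26] w 0.004 J [ 0.29  0.52 -0.31  0.74  0.    1.96]
```

View pics/s5c.png

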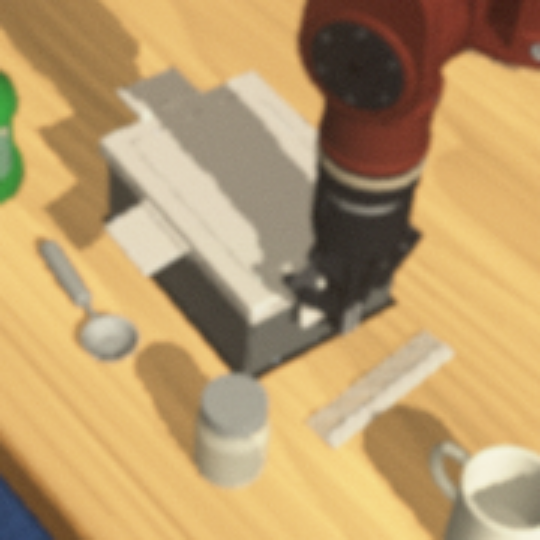

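Force is about 16 N and the finger has stalled, which could mean the clip already snapped. I back off to see whether the flap follows.

Request:
servo_tool:
  plan:
    - [-1,[0,0,-0.1],[0,0,0]]
    - [-1,[0,0,-0.3],[0,0,0]]
    - [-1,[0,0,-0.5],[0,0,0]]
    - [-1,[0,0,-0.5],[0,0,0]]
    - [-1,[0,0,-0.5],[0,0,0]]

```text
t: 18.37
tool_pos: [0.5143, 0.2357, 0.0712]
tool_rot: [-0.069, 1.57, -1.736]
wrist_force: [-0.3, 2.1, 0.4]
gripper_width: -0.003
```

```bash
python3 -c "
from h import *
stat()"
```

```text
t 18.37 tcp box mm [  4.9 138.4  71.2] F box [-0.49  2.06  0.38] w -0.003 J [ 0.3   0.53 -0.3   0.74 -0.    1.97]
```

Request:
servo_tool:
  plan:
    - [-1,[0,0,-0.1],[0,0,0]]
    - [-1,[0,0,-0.2],[0,0,0]]
    - [-1,[0,0,-0.3],[0,0,0]]
    - [-1,[0,0,-0.3],[0,0,0]]
    - [-1,[0,0,-0.3],[0,0,0]]

```text
t: 18.78
tool_pos: [0.5147, 0.2389, 0.0712]
tool_rot: [-0.23, 1.571, -1.898]
wrist_force: [-0.6, 0.7, -0.7]
gripper_width: 0.004
```

Request:
servo_tool:
  plan:
    - [-1,[0,0,-1],[0,0,0]]
    - [-1,[0,0,-2],[0,0,0]]
    - [-1,[-3,0,-2.5],[0,0,0]]
    - [-1,[-6,0,-2.5],[0,0,0]]
    - [-1,[-9,0,-2.5],[0,0,0]]

```text
t: 19.2
tool_pos: [0.5167, 0.2651, 0.162]
tool_rot: [-1.348, 1.57, -3.015]
wrist_force: [0.0, -0.1, 0.3]
gripper_width: 0.002
```

```bash
python3 -c "
from h import *
stat()
grab('scene','s6.png')
import cv2
im=cv2.imread('pics/s6.png');cv2.imwrite('pics/s6c.png',cv2.resize(im[110:290,210:390],None,fx=3,fy=3))
grab('wrist','w6.png')"
```

```text
t 19.2 tcp box mm [  4.5 167.9 162. ] F box [ 0.04 -0.09  0.3 ] w 0.002 J [ 0.35  0.46 -0.15  0.97  0.    2.01]
```

View pics/s6c.png

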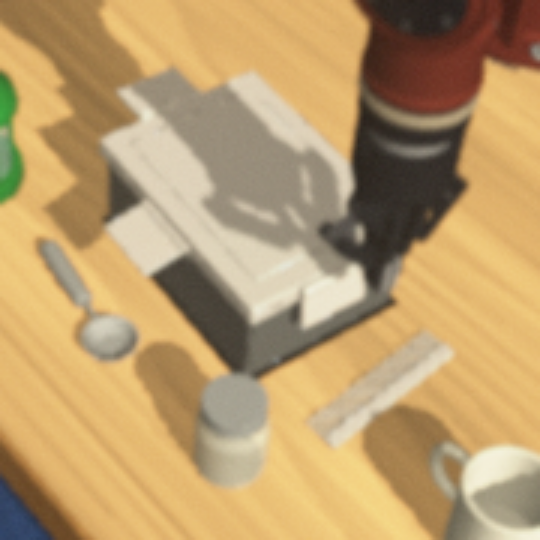

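View pics/w6.png

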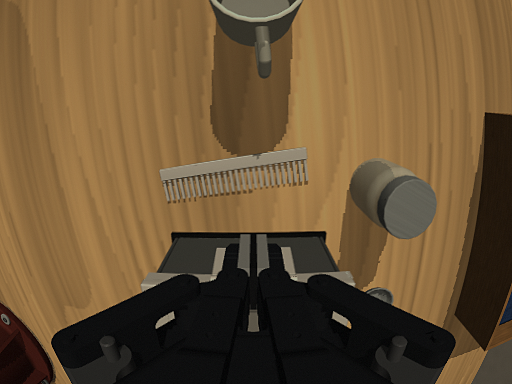

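The scene crop shows the left flap folded against the box wall at (335,297) and the lid shut. I'll check its angle from the depth map.

```bash
cat >> h.py <<'E'
def flap(n,side,f=None):
    f=f or grab('scene'); W=world(f); b=np.stack([(W[...,:2]-BO)@Rb[:2,0],(W[...,:2]-BO)@Rb[:2,1]],-1)*1000; z=W[...,2]*1000
    u,v={'front':(b[...,0],b[...,1]),'left':(b[...,1],b[...,0]-5),'right':(-b[...,1],b[...,0]-5)}[side]
    h=90 if side=='front' else 120
    for zz in range(55,109,5):
        k=(abs(v)<27)&(abs(z-zz)<2.5)&(u>h-20)&(u<h+45)
        if k.sum()>3: print(side,zz,k.sum(),'out from hinge',(np.median(u[k])-h).round(1))
E
python3 -c "
from h import *
f=grab('scene','s7.png')
flap('scene','left',f); flap('scene','front',f)
import cv2
print(f['frame'].shape)"
```

```text
left 60 8 out from hinge 6.0
left 65 22 out from hinge 7.6
left 70 23 out from hinge 7.2
left 75 28 out from hinge 5.7
left 80 21 out from hinge 5.3
left 85 30 out from hinge 4.4
left 90 15 out from hinge 3.8
left 95 26 out from hinge 3.3
left 100 16 out from hinge 3.4
left 105 115 out from hinge -5.4
front 55 8 out from hinge -6.5
front 65 8 out from hinge -5.8
front 95 35 out from hinge 38.6
front 100 192 out from hinge 25.5
front 105 185 out from hinge -1.4
(384, 512, 3)
```

Slope from the depth is about 0.14 rad, with the tip 7 mm out, so the left clip has snapped. Crossing over the lid to the right clip.

Request:
servo_tool:
  plan:
    - [-1,[0,0,4.1],[-0.007,0,0]]
    - [-1,[0,0,8.2],[-0.007,0,0]]
    - [-1,[0,0,12.3],[-0.007,0,0]]
    - [-1,[0,0,16.4],[-0.007,0,0]]
    - [-1,[0,0,20.5],[-0.007,0,0]]

```text
t: 19.77
tool_pos: [0.4963, 0.0588, 0.1603]
tool_rot: [-1.575, 1.57, 3.048]
wrist_force: [0.8, -0.4, -0.5]
gripper_width: -0.002
```

Request:
servo_tool:
  plan:
    - [-1,[0,0,4.1],[0,0,0]]
    - [-1,[0,0,8.2],[0,0,0]]
    - [-1,[0,0,12.3],[0,0,0]]
    - [-1,[0,0,12.6],[0,0,0]]
    - [-1,[1,0,12.6],[0,0,0]]

```text
t: 20.18
tool_pos: [0.4866, -0.068, 0.1516]
tool_rot: [1.285, 1.569, -0.38]
wrist_force: [1.0, 0.4, 0.8]
gripper_width: 0.002
```

```bash
python3 -c "
from h import *
go(5,-162,70)"
```

```text
t 20.18 tcp box mm [   4.7 -166.6  151.6] F box [0.91 0.49 0.76] w 0.002 J [-0.29  0.31 -0.41  0.85 -0.    1.38]
shift [ 8.16  0.02 -0.46] turn [-0.004  0.    -0.002]
```

Request:
servo_tool:
  plan:
    - [-1,[0.6,0,0.1],[0,0,0]]
    - [-1,[1.4,0,0.1],[0,0,0]]
    - [-1,[2.2,0,0.1],[0,0,0]]
    - [-1,[3.0,0,0.1],[0,0,0]]
    - [-1,[3.8,0,0.1],[0,0,0]]

```text
t: 20.6
tool_pos: [0.4858, -0.0659, 0.1123]
tool_rot: [-2.076, 1.57, 2.547]
wrist_force: [0.3, 0.1, 1.3]
gripper_width: -0.007
```

```bash
python3 -c "
from h import *
go(5,-162,70)"
```

```text
t 20.6 tcp box mm [   3.7 -164.6  112.3] F box [0.27 0.15 1.34] w -0.007 J [-0.28  0.35 -0.46  0.76  0.    1.38]
shift [ 4.23  0.13 -0.25] turn [ 0.002 -0.     0.   ]
```

Request:
servo_tool:
  plan:
    - [-1,[0.8,0,-0.2],[0,0,0]]
    - [-1,[1.6,0,-0.2],[0,0,0]]
    - [-1,[2.4,0,-0.2],[0,0,0]]
    - [-1,[3.2,0,-0.2],[0,0,0]]
    - [-1,[4.1,0,-0.2],[0,0,0]]

```text
t: 21.02
tool_pos: [0.4861, -0.0646, 0.0715]
tool_rot: [1.213, 1.571, -0.447]
wrist_force: [0.5, -0.1, -0.5]
gripper_width: -0.002
```

Request:
servo_tool:
  plan:
    - [-1,[0,0,-0.2],[0,0,0]]
    - [-1,[0,0,-0.4],[0,0,0]]
    - [-1,[0,0,-0.6],[0,0,0]]
    - [-1,[0,0,-0.7],[0,0,0]]
    - [-1,[0,0,-0.8],[0,0,0]]

```text
t: 21.43
tool_pos: [0.4871, -0.0566, 0.0726]
tool_rot: [1.522, 1.57, -0.138]
wrist_force: [0.5, -0.1, -0.7]
gripper_width: 0.001
```

```bash
python3 -c "
from h import *
go(5,-151,70)"
```

```text
t 21.43 tcp box mm [   4.1 -155.1   72.6] F box [ 0.5 -0.1 -0.7] w 0.001 J [-0.26  0.41 -0.51  0.66  0.    1.4 ]
shift [ 0.26  0.09 -0.41] turn [ 0.001  0.    -0.001]
```

Request:
servo_tool:
  plan:
    - [-1,[0.1,0.1,-0.1],[0,0,0]]
    - [-1,[0.2,0.1,-0.2],[0,0,0]]
    - [-1,[0.2,0.1,-0.3],[0,0,0]]
    - [-1,[0.2,0.1,-0.4],[0,0,0]]
    - [-1,[0.2,0.1,-0.4],[0,0,0]]

```text
t: 21.85
tool_pos: [0.4881, -0.0526, 0.0702]
tool_rot: [2.823, 1.571, 1.162]
wrist_force: [-0.1, -0.2, -0.1]
gripper_width: 0.001
```

Request:
servo_tool:
  plan:
    - [-1,[0,0,-0.05],[0,0,0]]
    - [-1,[0,0,-0.1],[0,0,0]]
    - [-1,[0,0,-0.15],[0,0,0]]
    - [-1,[0,0,-0.2],[0,0,0]]
    - [-1,[0,0,-0.2],[0,0,0]]

```text
t: 22.27
tool_pos: [0.4883, -0.0507, 0.0702]
tool_rot: [-2.212, 1.571, 2.41]
wrist_force: [0.7, -1.3, 0.3]
gripper_width: 0.003
```

Request:
servo_tool:
  plan:
    - [-1,[0,0,-0.05],[0,0,0]]
    - [-1,[0,0,-0.1],[0,0,0]]
    - [-1,[0,0,-0.15],[0,0,0]]
    - [-1,[0,0,-0.2],[0,0,0]]
    - [-1,[0,0,-0.2],[0,0,0]]

```text
t: 22.68
tool_pos: [0.4884, -0.0489, 0.0702]
tool_rot: [-0.209, 1.57, -1.869]
wrist_force: [0.3, -1.4, -1.1]
gripper_width: -0.003
```

Request:
servo_tool:
  plan:
    - [-1,[0,0,-0.05],[0,0,0]]
    - [-1,[0,0,-0.1],[0,0,0]]
    - [-1,[0,0,-0.15],[0,0,0]]
    - [-1,[0,0,-0.15],[0,0,0]]
    - [-1,[0,0,-0.15],[0,0,0]]

```text
t: 23.1
tool_pos: [0.4886, -0.0473, 0.0702]
tool_rot: [-2.466, 1.571, 2.156]
wrist_force: [-0.4, -3.2, -2.2]
gripper_width: -0.0
```

Request:
servo_tool:
  plan:
    - [-1,[0,0,-0.05],[0,0,0]]
    - [-1,[0,0,-0.1],[0,0,0]]
    - [-1,[0,0,-0.15],[0,0,0]]
    - [-1,[0,0,-0.15],[0,0,0]]
    - [-1,[0,0,-0.15],[0,0,0]]

```text
t: 23.52
tool_pos: [0.4888, -0.0457, 0.0702]
tool_rot: [3.03, 1.571, 1.37]
wrist_force: [-0.6, -2.1, -1.9]
gripper_width: -0.002
```

Request:
servo_tool:
  plan:
    - [-1,[0,0,-0.05],[0,0,0]]
    - [-1,[0,0,-0.1],[0,0,0]]
    - [-1,[0,0,-0.15],[0,0,0]]
    - [-1,[0,0,-0.15],[0,0,0]]
    - [-1,[0,0,-0.15],[0,0,0]]

```text
t: 23.93
tool_pos: [0.4889, -0.0442, 0.0702]
tool_rot: [3.016, 1.571, 1.356]
wrist_force: [-0.7, -2.0, -0.4]
gripper_width: 0.0
```

Request:
servo_tool:
  plan:
    - [-1,[0,0,-0.05],[0,0,0]]
    - [-1,[0,0,-0.1],[0,0,0]]
    - [-1,[0,0,-0.12],[0,0,0]]
    - [-1,[0,0,-0.12],[0,0,0]]
    - [-1,[0,0,-0.12],[0,0,0]]

```text
t: 24.35
tool_pos: [0.489, -0.0431, 0.0702]
tool_rot: [2.503, 1.571, 0.843]
wrist_force: [0.1, -2.5, -1.8]
gripper_width: -0.0
```

Request:
servo_tool:
  plan:
    - [-1,[0,0,-0.05],[0,0,0]]
    - [-1,[0,0,-0.1],[0,0,0]]
    - [-1,[0,0,-0.12],[0,0,0]]
    - [-1,[0,0,-0.12],[0,0,0]]
    - [-1,[0,0,-0.12],[0,0,0]]

```text
t: 24.77
tool_pos: [0.4891, -0.0418, 0.0702]
tool_rot: [2.793, 1.571, 1.132]
wrist_force: [0.1, -1.7, -0.5]
gripper_width: 0.001
```

Request:
servo_tool:
  plan:
    - [-1,[0,0,-0.05],[0,0,0]]
    - [-1,[0,0,-0.1],[0,0,0]]
    - [-1,[0,0,-0.12],[0,0,0]]
    - [-1,[0,0,-0.12],[0,0,0]]
    - [-1,[0,0,-0.12],[0,0,0]]

```text
t: 25.18
tool_pos: [0.4893, -0.0405, 0.0703]
tool_rot: [2.847, 1.57, 1.186]
wrist_force: [0.8, -0.1, 0.3]
gripper_width: 0.004
```

Request:
servo_tool:
  plan:
    - [-1,[0,0,-0.05],[0,0,0]]
    - [-1,[0,0,-0.1],[0,0,0]]
    - [-1,[0,0,-0.12],[0,0,0]]
    - [-1,[0,0,-0.12],[0,0,0]]
    - [-1,[0,0,-0.12],[0,0,0]]

```text
t: 25.6
tool_pos: [0.4893, -0.0398, 0.0702]
tool_rot: [0.217, 1.57, -1.444]
wrist_force: [0.2, -2.9, 0.0]
gripper_width: -0.001
```

Request:
servo_tool:
  plan:
    - [-1,[0,0,-0.05],[0,0,0]]
    - [-1,[0,0,-0.1],[0,0,0]]
    - [-1,[0,0,-0.1],[0,0,0]]
    - [-1,[0,0,-0.1],[0,0,0]]
    - [-1,[0,0,-0.1],[0,0,0]]

```text
t: 26.02
tool_pos: [0.4894, -0.039, 0.0702]
tool_rot: [-0.001, 1.57, -1.662]
wrist_force: [-0.0, -5.6, -2.0]
gripper_width: -0.002
```

Request:
servo_tool:
  plan:
    - [-1,[0,0,-0.05],[0,0,0]]
    - [-1,[0,0,-0.08],[0,0,0]]
    - [-1,[0,0,-0.08],[0,0,0]]
    - [-1,[0,0,-0.08],[0,0,0]]
    - [-1,[0,0,-0.08],[0,0,0]]

```text
t: 26.43
tool_pos: [0.4894, -0.0385, 0.0701]
tool_rot: [-0.074, 1.569, -1.735]
wrist_force: [0.4, -7.3, -1.3]
gripper_width: 0.001
```

Request:
servo_tool:
  plan:
    - [-1,[0,0,-0.05],[0,0,0]]
    - [-1,[0,0,-0.08],[0,0,0]]
    - [-1,[0,0,-0.08],[0,0,0]]
    - [-1,[0,0,-0.08],[0,0,0]]
    - [-1,[0,0,-0.08],[0,0,0]]

```text
t: 26.85
tool_pos: [0.4895, -0.0382, 0.0701]
tool_rot: [-0.067, 1.568, -1.728]
wrist_force: [0.2, -9.6, -1.8]
gripper_width: -0.002
```

Request:
servo_tool:
  plan:
    - [-1,[0,0,-0.05],[0,0,0]]
    - [-1,[0,0,-0.08],[0,0,0]]
    - [-1,[0,0,-0.08],[0,0,0]]
    - [-1,[0,0,-0.08],[0,0,0]]
    - [-1,[0,0,-0.08],[0,0,0]]

```text
t: 27.27
tool_pos: [0.4895, -0.038, 0.0701]
tool_rot: [-0.058, 1.567, -1.72]
wrist_force: [-1.3, -13.2, -3.1]
gripper_width: 0.003
```

Request:
servo_tool:
  plan:
    - [-1,[0,0,-0.05],[0,0,0]]
    - [-1,[0,0,-0.06],[0,0,0]]
    - [-1,[0,0,-0.06],[0,0,0]]
    - [-1,[0,0,-0.06],[0,0,0]]
    - [-1,[0,0,-0.06],[0,0,0]]

```text
t: 27.68
tool_pos: [0.4895, -0.0379, 0.0701]
tool_rot: [-0.065, 1.566, -1.728]
wrist_force: [-1.1, -16.1, -3.6]
gripper_width: -0.002
```

Request:
servo_tool:
  plan:
    - [-1,[0,0,-0.03],[0,0,0]]
    - [-1,[0,0,-0.03],[0,0,0]]
    - [-1,[0,0,-0.03],[0,0,0]]
    - [-1,[0,0,-0.03],[0,0,0]]
    - [-1,[0,0,-0.03],[0,0,0]]

```text
t: 28.1
tool_pos: [0.4895, -0.0379, 0.0701]
tool_rot: [-0.062, 1.565, -1.724]
wrist_force: [-2.9, -18.0, -4.2]
gripper_width: 0.002
```

Request:
servo_tool:
  plan:
    - [-1,[0,0,0.1],[0,0,0]]
    - [-1,[0,0,0.3],[0,0,0]]
    - [-1,[0,0,0.5],[0,0,0]]
    - [-1,[0,0,0.6],[0,0,0]]
    - [-1,[0,0,0.6],[0,0,0]]

```text
t: 28.52
tool_pos: [0.4891, -0.0409, 0.0702]
tool_rot: [-3.13, 1.57, 1.493]
wrist_force: [0.2, 0.6, -0.4]
gripper_width: 0.0
```

Request:
servo_tool:
  plan:
    - [-1,[0,0,0.1],[0,0,0]]
    - [-1,[0,0,0.2],[0,0,0]]
    - [-1,[0,0,0.2],[0,0,0]]
    - [-1,[0,0,0.2],[0,0,0]]
    - [-1,[0,0,0.2],[0,0,0]]

```text
t: 28.93
tool_pos: [0.489, -0.0431, 0.0702]
tool_rot: [3.078, 1.571, 1.417]
wrist_force: [0.7, -0.2, 0.4]
gripper_width: 0.002
```

Force vanished as soon as I backed off, so the right flap stayed in. I step out to look at it with the wrist camera.

Request:
servo_tool:
  plan:
    - [-1,[0,0,2],[0,0,0]]
    - [-1,[-2,0,5],[0,0,0]]
    - [-1,[-5,0,8],[0,0,0]]
    - [-1,[-8,0,11],[0,0,0]]
    - [-1,[-8.5,0,12],[0,0,0]]

```text
t: 29.35
tool_pos: [0.4801, -0.1668, 0.1595]
tool_rot: [1.06, 1.564, -0.602]
wrist_force: [1.6, -0.6, 0.3]
gripper_width: 0.002
```

```bash
python3 -c "
from h import *
stat()
grab('wrist','w8.png')
f=grab('top','t8.png');im=f['frame'];cv2.imwrite('pics/t8c.png',cv2.resize(im[170:310,150:350],None,fx=3,fy=3))
W=world(f);b=np.stack([(W[...,:2]-BO)@Rb[:2,0],(W[...,:2]-BO)@Rb[:2,1]],-1)*1000;z=W[...,2]*1000
for zz in range(60,112,5):
    for nm,s in(('R',-1),('L',1)):
        k=(abs(b[...,0]-5)<25)&(abs(z-zz)<2.5)&(s*b[...,1]>112)&(s*b[...,1]<165)
        if k.sum()>3: print(nm,zz,k.sum(),(s*b[...,1][k]-120).max().round(1),np.median(s*b[...,1][k]-120).round(1))
"
```

```text
t 29.35 tcp box mm [   7.1 -265.5  159.5] F box [ 1.65 -0.41  0.29] w 0.002 J [-0.48  0.33 -0.36  0.88 -0.    1.18]
R 105 43 3.7 -1.7
L 105 43 3.9 -2.9
R 110 59 3.2 -2.1
L 110 63 3.1 -2.2
```

View pics/w8.png

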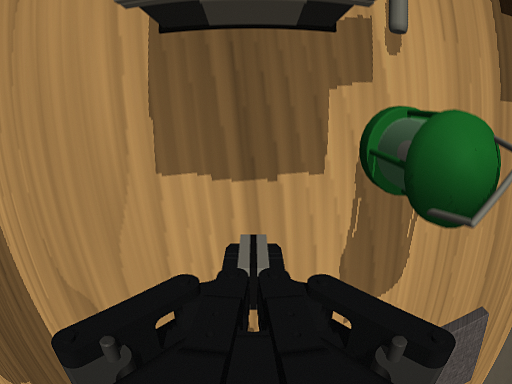

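View pics/t8c.png

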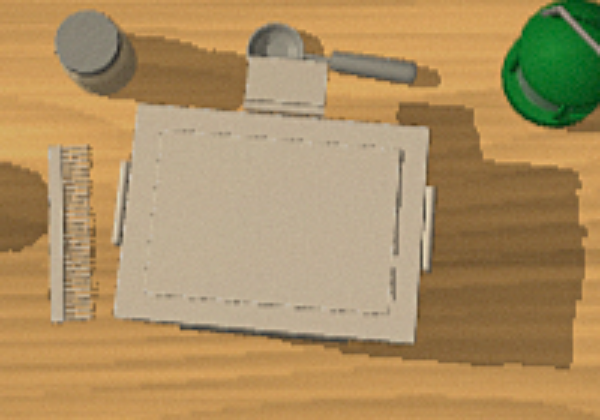

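The top view shows both side flaps tucked in at (122,203) and (428,228), and only the front flap still out. The wrist view has the right flap at its top edge, near (250,10), so I use that depth to check the right clip's angle.

```bash
cat >> h.py <<'E'
def worldfish(f):
    K=f['mtx'];z=f['z_map'];v,u=np.indices(z.shape)
    a=(u-K[0,2])/K[0,0];c=(v-K[1,2])/K[1,1];r=np.hypot(a,c)+1e-9;s=np.tan(np.clip(r,0,1.5))/r
    p=np.stack([a*s*z,c*s*z,z],-1)
    Rm=cv2.Rodrigues(np.array(f['rvec'],float))[0];t=np.array(f['tvec'],float).ravel()
    return (p-t)@Rm
E
python3 -c "
from h import *
f=grab('wrist');W=worldfish(f);W[f['z_map']<=0]=np.nan
print(W[200,300].round(3),W[5,250].round(3))
b=np.stack([(W[...,:2]-BO)@Rb[:2,0],(W[...,:2]-BO)@Rb[:2,1]],-1)*1000;z=W[...,2]*1000
for zz in range(55,112,5):
    k=(abs(b[...,0]-5)<25)&(abs(z-zz)<2.5)&(-b[...,1]>105)&(-b[...,1]<165)
    if k.sum()>3: print(zz,k.sum(),np.median(-b[...,1][k]-120).round(1))
go(132,0,160,1)
"
```

```text
[ 0.524 -0.185  0.   ] [ 0.49  -0.025  0.094]
65 154 7.2
70 202 6.6
75 232 6.0
80 233 5.2
85 244 4.5
90 273 3.9
95 288 3.2
100 96 2.9
105 176 3.8
t 29.5 tcp box mm [   5.1 -262.2  155.4] F box [ 0.25  0.11 -0.25] w 0.002 J [-0.47  0.33 -0.36  0.88  0.    1.19]
shift [ -0.45  12.66 -26.24] turn [-1.572e+00  1.000e-03 -1.000e-03]
```

Right clip slope is about 0.13 rad, so it has snapped. Now the front clip, going back over the lid to stay clear of the lantern.

Request:
servo_tool:
  plan:
    - [-1,[-1,0,-4.1],[0,0,0]]
    - [-1,[-2,0,-8.2],[0,0,0]]
    - [-1,[-2,0,-12.3],[0,0,0]]
    - [-1,[-2,0,-16.4],[-0.125,0,0]]
    - [-1,[-2,0,-20.4],[-0.25,0,0]]

```text
t: 29.92
tool_pos: [0.495, 0.0438, 0.1739]
tool_rot: [-2.023, 1.568, 2.856]
wrist_force: [2.0, 0.4, 0.1]
gripper_width: 0.002
```

```bash
python3 -c "
from h import *
go(132,0,160,1)"
```

```text
t 29.92 tcp box mm [  2.9 -54.5 173.9] F box [1.96 0.6  0.13] w 0.002 J [-0.06  0.3  -0.35  0.92  0.    1.35]
shift [ 1.36 13.87 -1.99] turn [-1.314e+00 -2.000e-03  1.000e-03]
```

Request:
servo_tool:
  plan:
    - [-1,[0,3.5,-0.8],[-0.625,0,0]]
    - [-1,[0,7,-2],[-0.625,0,0]]
    - [-1,[0,10.5,-2],[-0.625,0,0]]
    - [-1,[0,13.5,-2],[-0.625,0,0]]
    - [-1,[0,13.8,-2],[-0.625,0,0]]

```text
t: 30.33
tool_pos: [0.6324, 0.0849, 0.1726]
tool_rot: [3.015, 1.57, 2.238]
wrist_force: [-2.9, 0.1, 0.3]
gripper_width: -0.003
```

```bash
python3 -c "
from h import *
go(132,0,160,1)"
```

```text
t 30.33 tcp box mm [136.   -1.1 172.6] F box [-2.89 -0.17  0.29] w -0.003 J [0.02 0.55 0.05 1.06 0.   0.8 ]
shift [ 1.26 -0.17 -0.38] turn [-0.687 -0.001 -0.   ]
```

Request:
servo_tool:
  plan:
    - [-1,[0,0,0],[-0.7,0,0]]
    - [-1,[0.5,0,0],[-0.7,0,0]]
    - [-1,[1.5,0,0],[-0.7,0,0]]
    - [-1,[2,0,0],[-0.7,0,0]]
    - [-1,[2.5,0,0],[-0.7,0,0]]

```text
t: 30.75
tool_pos: [0.6278, 0.0839, 0.1476]
tool_rot: [-3.087, 1.567, 3.044]
wrist_force: [0.3, -0.4, -0.2]
gripper_width: -0.003
```

```bash
python3 -c "
from h import *
go(132,0,70,1)"
```

```text
t 30.75 tcp box mm [131.5  -2.6 147.6] F box [ 0.31 -0.4  -0.18] w -0.003 J [ 0.02  0.57 -0.    1.01  0.    0.17]
shift [7.76 0.26 0.06] turn [-0.063 -0.004  0.   ]
```

Request:
servo_tool:
  plan:
    - [-1,[0.8,0.2,0.1],[-0.06,0,0]]
    - [-1,[1.6,0.2,0.1],[-0.06,0,0]]
    - [-1,[2.4,0.2,0.1],[-0.06,0,0]]
    - [-1,[3.2,0.2,0.1],[-0.06,0,0]]
    - [-1,[4.0,0.2,0.1],[-0.06,0,0]]

```text
t: 31.17
tool_pos: [0.6303, 0.0844, 0.1089]
tool_rot: [-3.106, 1.57, 3.075]
wrist_force: [-0.4, 0.8, 1.1]
gripper_width: 0.003
```

Request:
servo_tool:
  plan:
    - [-1,[0.8,0,0],[0,0,0]]
    - [-1,[1.6,0,0],[0,0,0]]
    - [-1,[2.4,0,0],[0,0,0]]
    - [-1,[3.2,0,0],[0,0,0]]
    - [-1,[3.7,0,0],[0,0,0]]

```text
t: 31.58
tool_pos: [0.6305, 0.0839, 0.072]
tool_rot: [-3.069, 1.57, 3.113]
wrist_force: [-0.2, -0.6, -0.3]
gripper_width: 0.001
```

```bash
python3 -c "
from h import *
go(120,0,70,1)"
```

```text
t 31.58 tcp box mm [134.3  -2.3  72. ] F box [-0.19 -0.61 -0.26] w 0.001 J [ 0.02  0.64 -0.09  0.85  0.    0.12]
shift [ 0.2   0.21 -1.43] turn [-0.011 -0.001  0.   ]
```

Request:
servo_tool:
  plan:
    - [-1,[0.1,0.2,-0.2],[0,0,0]]
    - [-1,[0.15,0.2,-0.4],[0,0,0]]
    - [-1,[0.15,0.2,-0.6],[0,0,0]]
    - [-1,[0.15,0.2,-0.8],[0,0,0]]
    - [-1,[0.15,0.2,-0.9],[0,0,0]]

```text
t: 32.0
tool_pos: [0.622, 0.087, 0.0721]
tool_rot: [0.267, 1.57, 0.166]
wrist_force: [0.9, -0.3, -0.7]
gripper_width: -0.007
```

Request:
servo_tool:
  plan:
    - [-1,[0,0,-0.05],[0,0,0]]
    - [-1,[0,0,-0.1],[0,0,0]]
    - [-1,[0,0,-0.15],[0,0,0]]
    - [-1,[0,0,-0.2],[0,0,0]]
    - [-1,[0,0,-0.25],[0,0,0]]

```text
t: 32.42
tool_pos: [0.6196, 0.0871, 0.0717]
tool_rot: [2.948, 1.571, 2.847]
wrist_force: [0.4, -1.0, -0.3]
gripper_width: 0.002
```

Request:
servo_tool:
  plan:
    - [-1,[0,0,-0.05],[0,0,0]]
    - [-1,[0,0,-0.1],[0,0,0]]
    - [-1,[0,0,-0.15],[0,0,0]]
    - [-1,[0,0,-0.2],[0,0,0]]
    - [-1,[0,0,-0.2],[0,0,0]]

```text
t: 32.83
tool_pos: [0.6178, 0.0873, 0.0717]
tool_rot: [-0.031, 1.57, -0.132]
wrist_force: [1.6, 0.1, -1.5]
gripper_width: 0.0
```

```bash
python3 -c "
from h import *
stat()"
```

```text
t 32.83 tcp box mm [ 1.213e+02 -1.000e-01  7.170e+01] F box [ 1.58  0.28 -1.46] w 0.0 J [ 0.02  0.62 -0.13  0.83 -0.    0.12]
```

Request:
servo_tool:
  plan:
    - [-1,[0,0,-0.05],[0,0,0]]
    - [-1,[0,0,-0.1],[0,0,0]]
    - [-1,[0,0,-0.15],[0,0,0]]
    - [-1,[0,0,-0.15],[0,0,0]]
    - [-1,[0,0,-0.15],[0,0,0]]

```text
t: 33.25
tool_pos: [0.6161, 0.0874, 0.0717]
tool_rot: [0.913, 1.571, 0.812]
wrist_force: [2.6, -1.1, -1.1]
gripper_width: 0.002
```

Request:
servo_tool:
  plan:
    - [-1,[0,0,-0.05],[0,0,0]]
    - [-1,[0,0,-0.1],[0,0,0]]
    - [-1,[0,0,-0.15],[0,0,0]]
    - [-1,[0,0,-0.15],[0,0,0]]
    - [-1,[0,0,-0.15],[0,0,0]]

```text
t: 33.67
tool_pos: [0.6145, 0.0876, 0.0717]
tool_rot: [3.072, 1.571, 2.971]
wrist_force: [2.4, 0.1, -1.7]
gripper_width: -0.005
```

Request:
servo_tool:
  plan:
    - [-1,[0,0,-0.05],[0,0,0]]
    - [-1,[0,0,-0.1],[0,0,0]]
    - [-1,[0,0,-0.12],[0,0,0]]
    - [-1,[0,0,-0.12],[0,0,0]]
    - [-1,[0,0,-0.12],[0,0,0]]

```text
t: 34.08
tool_pos: [0.6134, 0.0877, 0.0717]
tool_rot: [3.089, 1.571, 2.988]
wrist_force: [2.1, 0.1, -2.3]
gripper_width: 0.0
```

Request:
servo_tool:
  plan:
    - [-1,[0,0,-0.05],[0,0,0]]
    - [-1,[0,0,-0.1],[0,0,0]]
    - [-1,[0,0,-0.12],[0,0,0]]
    - [-1,[0,0,-0.12],[0,0,0]]
    - [-1,[0,0,-0.12],[0,0,0]]

```text
t: 34.5
tool_pos: [0.6121, 0.0879, 0.0717]
tool_rot: [-3.103, 1.57, 3.08]
wrist_force: [1.8, -0.6, -2.5]
gripper_width: 0.003
```

Request:
servo_tool:
  plan:
    - [-1,[0,0,-0.05],[0,0,0]]
    - [-1,[0,0,-0.1],[0,0,0]]
    - [-1,[0,0,-0.12],[0,0,0]]
    - [-1,[0,0,-0.12],[0,0,0]]
    - [-1,[0,0,-0.12],[0,0,0]]

```text
t: 34.92
tool_pos: [0.611, 0.088, 0.0717]
tool_rot: [3.036, 1.571, 2.935]
wrist_force: [2.9, -0.4, -2.0]
gripper_width: -0.001
```

Request:
servo_tool:
  plan:
    - [-1,[0,0,-0.05],[0,0,0]]
    - [-1,[0,0,-0.1],[0,0,0]]
    - [-1,[0,0,-0.12],[0,0,0]]
    - [-1,[0,0,-0.12],[0,0,0]]
    - [-1,[0,0,-0.12],[0,0,0]]

```text
t: 35.33
tool_pos: [0.61, 0.0881, 0.0717]
tool_rot: [0.04, 1.57, -0.061]
wrist_force: [4.7, -0.3, -3.6]
gripper_width: 0.0
```

Request:
servo_tool:
  plan:
    - [-1,[0,0,-0.05],[0,0,0]]
    - [-1,[0,0,-0.08],[0,0,0]]
    - [-1,[0,0,-0.08],[0,0,0]]
    - [-1,[0,0,-0.08],[0,0,0]]
    - [-1,[0,0,-0.08],[0,0,0]]

```text
t: 35.75
tool_pos: [0.6091, 0.0882, 0.0717]
tool_rot: [0.695, 1.571, 0.594]
wrist_force: [3.5, -0.7, -2.7]
gripper_width: 0.001
```

Request:
servo_tool:
  plan:
    - [-1,[0,0,-0.05],[0,0,0]]
    - [-1,[0,0,-0.08],[0,0,0]]
    - [-1,[0,0,-0.08],[0,0,0]]
    - [-1,[0,0,-0.08],[0,0,0]]
    - [-1,[0,0,-0.08],[0,0,0]]

```text
t: 36.17
tool_pos: [0.6087, 0.0882, 0.0718]
tool_rot: [0.029, 1.57, -0.072]
wrist_force: [5.1, 0.1, -3.8]
gripper_width: -0.0
```

Request:
servo_tool:
  plan:
    - [-1,[0,0,-0.05],[0,0,0]]
    - [-1,[0,0,-0.08],[0,0,0]]
    - [-1,[0,0,-0.08],[0,0,0]]
    - [-1,[0,0,-0.08],[0,0,0]]
    - [-1,[0,0,-0.08],[0,0,0]]

```text
t: 36.58
tool_pos: [0.6084, 0.0882, 0.0719]
tool_rot: [0.025, 1.569, -0.075]
wrist_force: [8.3, -0.8, -4.8]
gripper_width: -0.0
```

Request:
servo_tool:
  plan:
    - [-1,[0,0,-0.05],[0,0,0]]
    - [-1,[0,0,-0.08],[0,0,0]]
    - [-1,[0,0,-0.08],[0,0,0]]
    - [-1,[0,0,-0.08],[0,0,0]]
    - [-1,[0,0,-0.08],[0,0,0]]

```text
t: 37.0
tool_pos: [0.608, 0.0882, 0.0719]
tool_rot: [0.049, 1.568, -0.052]
wrist_force: [9.3, -1.0, -6.3]
gripper_width: 0.0
```

Request:
servo_tool:
  plan:
    - [-1,[0,0,-0.05],[0,0,0]]
    - [-1,[0,0,-0.06],[0,0,0]]
    - [-1,[0,0,-0.06],[0,0,0]]
    - [-1,[0,0,-0.06],[0,0,0]]
    - [-1,[0,0,-0.06],[0,0,0]]

```text
t: 37.42
tool_pos: [0.6078, 0.0883, 0.072]
tool_rot: [0.037, 1.568, -0.064]
wrist_force: [9.8, -1.3, -5.9]
gripper_width: -0.003
```

Request:
servo_tool:
  plan:
    - [-1,[0,0,-0.05],[0,0,0]]
    - [-1,[0,0,-0.06],[0,0,0]]
    - [-1,[0,0,-0.06],[0,0,0]]
    - [-1,[0,0,-0.06],[0,0,0]]
    - [-1,[0,0,-0.06],[0,0,0]]

```text
t: 37.83
tool_pos: [0.6075, 0.0883, 0.0721]
tool_rot: [0.044, 1.567, -0.057]
wrist_force: [11.0, -1.7, -7.5]
gripper_width: 0.0
```

Request:
servo_tool:
  plan:
    - [-1,[0,0,-0.05],[0,0,0]]
    - [-1,[0,0,-0.06],[0,0,0]]
    - [-1,[0,0,-0.06],[0,0,0]]
    - [-1,[0,0,-0.06],[0,0,0]]
    - [-1,[0,0,-0.06],[0,0,0]]

```text
t: 38.25
tool_pos: [0.6072, 0.0884, 0.0721]
tool_rot: [0.032, 1.567, -0.069]
wrist_force: [12.4, -0.9, -9.2]
gripper_width: 0.002
```

Request:
servo_tool:
  plan:
    - [-1,[0.05,0,-0.02],[0,0,0]]
    - [-1,[0.1,0,-0.05],[0,0,0]]
    - [-1,[0.1,0,-0.05],[0,0,0]]
    - [-1,[0.1,0,-0.05],[0,0,0]]
    - [-1,[0.1,0,-0.05],[0,0,0]]

```text
t: 38.67
tool_pos: [0.6072, 0.0884, 0.0718]
tool_rot: [0.038, 1.565, -0.063]
wrist_force: [11.1, -1.8, -2.5]
gripper_width: -0.001
```

Request:
servo_tool:
  plan:
    - [-1,[0,0,-0.02],[0,0,0]]
    - [-1,[0,0,-0.05],[0,0,0]]
    - [-1,[0,0,-0.05],[0,0,0]]
    - [-1,[0,0,-0.05],[0,0,0]]
    - [-1,[0,0,-0.05],[0,0,0]]

```text
t: 39.08
tool_pos: [0.6069, 0.0884, 0.0718]
tool_rot: [0.031, 1.565, -0.071]
wrist_force: [11.6, -2.1, -2.9]
gripper_width: 0.003
```

Friction has dropped, so I keep going.

Request:
servo_tool:
  plan:
    - [-1,[0,0,-0.03],[0,0,0]]
    - [-1,[0.02,0,-0.06],[0,0,0]]
    - [-1,[0.02,0,-0.06],[0,0,0]]
    - [-1,[0.02,0,-0.06],[0,0,0]]
    - [-1,[0.02,0,-0.06],[0,0,0]]

```text
t: 39.5
tool_pos: [0.6067, 0.0884, 0.0718]
tool_rot: [0.033, 1.564, -0.068]
wrist_force: [12.7, -1.6, -1.8]
gripper_width: 0.003
```

Request:
servo_tool:
  plan:
    - [-1,[0,0,-0.03],[0,0,0]]
    - [-1,[0.02,0,-0.06],[0,0,0]]
    - [-1,[0.02,0,-0.06],[0,0,0]]
    - [-1,[0.02,0,-0.06],[0,0,0]]
    - [-1,[0.02,0,-0.06],[0,0,0]]

```text
t: 39.92
tool_pos: [0.6065, 0.0884, 0.0718]
tool_rot: [0.035, 1.563, -0.066]
wrist_force: [14.0, -1.4, -2.9]
gripper_width: -0.0
```

Request:
servo_tool:
  plan:
    - [-1,[0,0,-0.03],[0,0,0]]
    - [-1,[0.02,0,-0.05],[0,0,0]]
    - [-1,[0.02,0,-0.05],[0,0,0]]
    - [-1,[0.02,0,-0.05],[0,0,0]]
    - [-1,[0.02,0,-0.05],[0,0,0]]

```text
t: 40.33
tool_pos: [0.6064, 0.0885, 0.0718]
tool_rot: [0.035, 1.563, -0.066]
wrist_force: [14.2, -1.8, -2.3]
gripper_width: -0.008
```

Request:
servo_tool:
  plan:
    - [-1,[0,0,-0.03],[0,0,0]]
    - [-1,[0.02,0,-0.05],[0,0,0]]
    - [-1,[0.02,0,-0.05],[0,0,0]]
    - [-1,[0.02,0,-0.05],[0,0,0]]
    - [-1,[0.02,0,-0.05],[0,0,0]]

```text
t: 40.75
tool_pos: [0.6064, 0.0885, 0.0717]
tool_rot: [0.041, 1.562, -0.06]
wrist_force: [16.2, -2.8, -2.4]
gripper_width: 0.002
```

Request:
servo_tool:
  plan:
    - [-1,[0,0,-0.03],[0,0,0]]
    - [-1,[0,0,-0.04],[0,0,0]]
    - [-1,[0,0,-0.04],[0,0,0]]
    - [-1,[0,0,-0.04],[0,0,0]]
    - [-1,[0,0,-0.04],[0,0,0]]

```text
t: 41.17
tool_pos: [0.6063, 0.0885, 0.0718]
tool_rot: [0.033, 1.561, -0.069]
wrist_force: [16.8, -0.8, -3.4]
gripper_width: -0.002
```

Request:
servo_tool:
  plan:
    - [-1,[0,0,0.1],[0,0,0]]
    - [-1,[0,0,0.3],[0,0,0]]
    - [-1,[0,0,0.5],[0,0,0]]
    - [-1,[0,0,0.7],[0,0,0]]
    - [-1,[0,0,0.7],[0,0,0]]

```text
t: 41.58
tool_pos: [0.6088, 0.0882, 0.0704]
tool_rot: [0.128, 1.57, 0.028]
wrist_force: [3.2, 0.1, 3.1]
gripper_width: 0.0
```

Request:
servo_tool:
  plan:
    - [-1,[0,0,0.1],[0,0,0]]
    - [-1,[0,0,0.2],[0,0,0]]
    - [-1,[0,0,0.3],[0,0,0]]
    - [-1,[0,0,0.3],[0,0,0]]
    - [-1,[0,0,0.3],[0,0,0]]

```text
t: 42.0
tool_pos: [0.6105, 0.088, 0.0694]
tool_rot: [-3.068, 1.569, 3.114]
wrist_force: [0.7, -0.2, -0.9]
gripper_width: -0.004
```

Request:
servo_tool:
  plan:
    - [-1,[0,0,1],[0,0,0]]
    - [-1,[0,0,2],[0,0,0]]
    - [-1,[-3,0,2],[0,0,0]]
    - [-1,[-6,0,1],[0,0,0]]
    - [-1,[-9,0,-2],[0,0,0]]

```text
t: 42.42
tool_pos: [0.5937, 0.0894, 0.1597]
tool_rot: [-0.023, 1.57, -0.124]
wrist_force: [-1.2, 0.3, 0.9]
gripper_width: 0.003
```

Request:
servo_tool:
  plan:
    - [-1,[0,0,-4],[0,0,0]]
    - [-1,[0,0,-8],[0,0,0]]
    - [-1,[0,0,-12],[0,0,0]]
    - [-1,[0,0,-14],[0,0,0]]
    - [-1,[0,0,-14],[0,0,0]]

```text
t: 42.83
tool_pos: [0.4474, 0.1044, 0.1591]
tool_rot: [-3.033, 1.567, -3.132]
wrist_force: [1.3, 0.2, -0.3]
gripper_width: 0.0
```

```bash
python3 -c "
from h import *
stat()
f=grab('scene','s9.png')
flap('scene','front',f); flap('scene','left',f)
cv2.imwrite('pics/s9c.png',cv2.resize(f['frame'][110:290,210:390],None,fx=3,fy=3))"
```

```text
t 42.83 tcp box mm [-50.    1.6 159.1] F box [ 1.29  0.37 -0.32] w 0.0 J [ 0.07  0.25 -0.47  0.86  0.    0.17]
front 55 5 out from hinge -5.9
front 60 5 out from hinge -5.1
front 65 22 out from hinge 13.2
front 70 22 out from hinge 11.8
front 75 22 out from hinge 11.3
front 80 20 out from hinge 9.8
front 85 20 out from hinge 8.3
front 90 25 out from hinge 7.9
front 95 21 out from hinge 7.3
front 100 31 out from hinge -1.4
front 105 133 out from hinge -5.7
left 60 9 out from hinge 6.6
left 65 20 out from hinge 7.6
left 70 21 out from hinge 7.0
left 75 25 out from hinge 6.6
left 80 27 out from hinge 5.6
left 85 27 out from hinge 4.9
left 90 26 out from hinge 3.9
left 95 24 out from hinge 3.3
left 100 23 out from hinge 2.7
left 105 124 out from hinge -6.0
```

View pics/s9c.png

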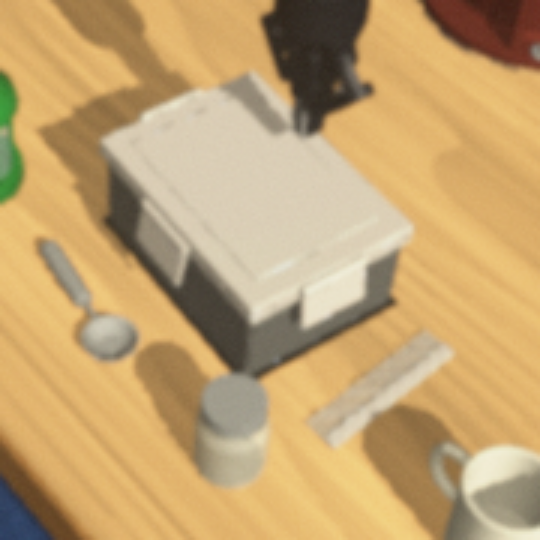

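All three flaps look folded. The front one measures near 0.2 rad against a 0.28 threshold, so I fit it properly over several frames before handing in.

```bash
python3 -c "
from h import *
for i in range(3):
  f=grab('scene');W=world(f);b=np.stack([(W[...,:2]-BO)@Rb[:2,0],(W[...,:2]-BO)@Rb[:2,1]],-1)*1000;z=W[...,2]*1000
  for nm,u,v,h in(('front',b[...,0],b[...,1],90),('left',b[...,1],b[...,0]-5,120)):
    k=(abs(v)<27)&(z>66)&(z<96)&(u>h)&(u<h+25)
    A=np.c_[z[k],v[k],np.ones(k.sum())];y=u[k];g=np.ones(len(y),bool)
    for _ in range(5):
        w,*_=np.linalg.lstsq(A[g],y[g],rcond=None);r=y-A@w;g=abs(r)<3
    print(nm,k.sum(),g.sum(),'angle',np.arctan(-w[0]).round(3),'std',r[g].std().round(2),'yaw',w[1].round(3))
f=grab('top');W=world(f);b=np.stack([(W[...,:2]-BO)@Rb[:2,0],(W[...,:2]-BO)@Rb[:2,1]],-1)*1000;z=W[...,2]*1000
k=(abs(b[...,0])<70)&(abs(b[...,1])<100)&(abs(z-110)<6)
A=np.c_[b[k],np.ones(k.sum())];w,*_=np.linalg.lstsq(A,z[k],rcond=None);print('lid tilt x',w[0].round(4),'y',w[1].round(4))
k=(abs(b[...,0]+55)<15)&(abs(z-110)<6)&(abs(abs(b[...,1])-85)<15);k2=(abs(b[...,0]-55)<15)&(abs(z-110)<6)&(abs(abs(b[...,1])-85)<15);print(z[k].mean(),z[k2].mean())
stat()
"
```

```text
front 118 117 angle 0.171 std 1.15 yaw -0.003
left 147 145 angle 0.129 std 1.08 yaw 0.004
front 129 129 angle 0.198 std 1.24 yaw -0.007
left 151 150 angle 0.139 std 1.19 yaw 0.005
front 129 129 angle 0.179 std 1.22 yaw -0.002
left 150 147 angle 0.134 std 1.16 yaw -0.008
lid tilt x 0.0003 y 0.0461
110.2588948787094 110.35764033239788
t 43.08 tcp box mm [-43.5   1.7 159.4] F box [-0.95 -0.6   0.06] w 0.002 J [ 0.07  0.26 -0.46  0.86 -0.    0.17]
```

```bash
python3 -c "
from h import *
print(robot.job_done())"
```

```text
the job is handed in; nothing more can be done
None
```

I pressed the lid down to its hard stop, then folded and pushed in the left, right and front clips, in that order. The job went in at about 43 s; no verdict came back.

**Forces:** The most I measured at the wrist was about 18.7 N, against the 22 N limit. Readings only come at the end of each call, so a brief higher peak can't be ruled out.

**Final checks:**

| Part | Depth-image reading | Limit |
|---|---|---|
| Lid | level to about 0.001 rad along the opening direction | below 0.015 rad |
| Left clip | about 0.13 rad | below 0.28 rad |
| Right clip | about 0.13 rad, from a single earlier view | below 0.28 rad |
| Front clip | 0.17–0.20 rad over three frames | below 0.28 rad |

- **Snaps:** I never saw a clear force drop at any snap. I judged them by the finger stalling at 16–18 N, the flaps not following as I backed off, and the angles above.
- **Front clip:** this was the least certain. It needed about 3 mm of seat travel, and friction reached 9 N until I moved the finger 1 mm lower. The front flap's depth points also sat about 3 mm too far out, so I relied on the slope.
- **Lid fit disagreement:** one lid fit also gave a 0.046 rad tilt along the other axis. The lid can't tilt that way, and I put it down to the arm being in the top view, but I didn't confirm that.
- **Other things on the shelf:** in the later pictures they look where they were; I did not measure their positions again.
- **At hand-in:** the tool hung about 30 mm above the lid, with wrist force about 1 N, which is its noise level.

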